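# Lay out the bench for making up a solution

## Task

Get the bench ready for making up a solution: stand the glass beaker in the middle of the stirrer's white plate and lay its cover on it so that the mouth is fully closed, and put the aluminium weighing dish in the middle of the balance pan. Stand the measuring cylinder on the bench midway between the stirrer's plate and the balance pan, and the small brown bottle on the bench close beside the stirrer, on the side away from the balance (less than 60 mm off, abreast of the machine). Set things down upright without dropping them, and leave the large bottle, the flask and the tube rack where they are.

Things in the scene. Friction and masses are not known exactly. Their poses are not given: they have to be found in the camera images.
- beaker: Clear glass beaker, open at the top, straight-sided: 52 mm across, 72 mm high, wall 3 mm, 75 g. Origin: centre of its underside; z axis up; round, so its yaw is of no use. Grip it across the outside, 30 to 55 mm up.
- cover: White plastic beaker cover lying flat: a disc 64 mm across and 4 mm thick with a knob in the middle on its upper side; the knob is 16 mm across between 8 and 30 mm above the underside (a 10 mm thick neck below that). 35 g. Origin: centre of its underside; z axis up; round, so its yaw is of no use. Grip it by the knob. The disc is flat underneath and simply rests on the beaker's rim.
- dish: Low open aluminium weighing dish: 56 mm across, 22 mm high, wall 2.5 mm, 25 g. Origin: centre of its underside; z axis up; round, so its yaw is of no use. Can be gripped across the outside.
- cylinder: Slim glass measuring cylinder on a flat hexagonal foot: foot 69 mm across its corners and 7 mm thick, tube 26 mm across, 150 mm high in all, 85 g. Origin: centre of its underside; z axis up. Grip the tube 80 to 120 mm up.
- bottle: The SMALL brown glass bottle with a black screw cap and a blank label: body 50 mm across up to 60 mm height, then a shoulder to the cap (32 mm across, from 78 to 102 mm height). 102 mm high, 160 g. Origin: centre of its underside; z axis up; round, so its yaw is of no use. Grip the body 35 to 55 mm up or the cap.
- stirrer: Magnetic stirrer, fixed: light grey box, square white plate (112 mm) on top, dark sloping panel with a knob at the front. Plate top 62 mm above the bench. Origin: bench level, below the plate's centre; x points to the machine's back, y to its left seen from the robot. Housing x -100 to +58, y -58 to +58 mm. Stands left or right of the balance, about 300 mm from it centre to centre.
- balance: Balance, fixed to the bench: light grey flat box with a round steel pan (100 mm across) and a sloping panel with a display at the front. Pan top 56 mm above the bench; the pan does not move. Origin: at bench level straight below the pan's centre; axes as for the stirrer. Housing reaches from x = -100 to +62 mm and y = -68 to +68 mm, 42 mm high around the pan.
- big_bottle: Bystander, stays where it is: the LARGE brown bottle with black cap, 72 mm across, 150 mm high. Loose. Origin: centre of its underside.
- flask: Bystander, stays where it is: conical glass flask with a foil cap, 68 mm across at the foot, 106 mm high. Loose. Origin: centre of its underside.
- rack: Bystander, stays where it is: small white block rack with microtubes, 90 mm (its x) by 46 mm (its y), 43 mm high. Loose. Origin: centre of its underside. All other equipment on the bench is fixed and stands at least 0.75 m from the robot's axis.
Not all that is in view belongs to the job. Leave any blue look-alike of the dish alone. What is shaped like the cover but purple is not meant.

How it is judged (in metres and radians):
At the end, for the whole second after the job is handed in: Centres: beaker 12 mm on plate, cover 9 mm on beaker, dish 15 mm on pan; cylinder on bench under 172 mm from plate and pan centres; bottle on bench, on outer side, 80-150 mm aside of plate centre; fore-aft -70..50 (cylinder), -90..60 mm (bottle). All within 0.1 rad of upright, at rest (linear speed of each of beaker, cover, dish, cylinder, bottle below 0.02 m/s and angle between each of beaker, cover, dish, cylinder, bottle's own z axis and vertical below 0.1 rad and horizontal distance between beaker and stirrer below 0.012 m and z of beaker in the frame of stirrer between 0.058 and 0.066 m and horizontal distance between cover and beaker below 0.009 m and z of cover in the frame of beaker between 0.068 and 0.076 m and horizontal distance between dish and balance below 0.015 m and z of dish in the frame of balance between 0.052 and 0.06 m and horizontal distance between cylinder and stirrer below 0.172 m and x of cylinder in the frame of stirrer between -0.07 and 0.05 m and horizontal distance between cylinder and balance below 0.172 m and x of cylinder in the frame of balance between -0.07 and 0.05 m and height (world z) of cylinder between -0.005 and 0.005 m and height (world z) of bottle between -0.005 and 0.005 m and x of bottle in the frame of stirrer between -0.09 and 0.06 m and ((y of balance in the frame of stirrer below 0 m and y of bottle in the frame of stirrer between 0.08 and 0.15 m) or (y of balance in the frame of stirrer above 0 m and y of bottle in the frame of stirrer between -0.15 and -0.08 m))); the robot touches nothing.
It fails at once if the large bottle that stays where it is is shifted by more than 30 mm or knocked over (distance of big_bottle from where it was at the start of the episode above 0.03 m or angle between big_bottle's own z axis and vertical above 0.35 rad).
It fails at once if the conical flask that stays where it is is shifted by more than 30 mm or knocked over (distance of flask from where it was at the start of the episode above 0.03 m or angle between flask's own z axis and vertical above 0.35 rad).
It fails at once if the small tube rack that stays where it is is shifted by more than 30 mm or knocked over (distance of rack from where it was at the start of the episode above 0.03 m or angle between rack's own z axis and vertical above 0.35 rad).
It fails at once if a thing is dropped (moves faster than 0.7 m/s while no finger touches it) ((linear speed of beaker above 0.7 m/s and contact force between beaker and the fingers below 0.02 N) or (linear speed of cover above 0.7 m/s and contact force between cover and the fingers below 0.02 N) or (linear speed of dish above 0.7 m/s and contact force between dish and the fingers below 0.02 N) or (linear speed of cylinder above 0.7 m/s and contact force between cylinder and the fingers below 0.02 N) or (linear speed of bottle above 0.7 m/s and contact force between bottle and the fingers below 0.02 N)).
It also fails if it takes over 138 s, if anything falls off the work surface, if the arm or the gripper's body presses on something with over 40 N, if the wrist force passes 120 N, or if a joint passes its speed limit or range.

## Robot

A 6-joint arm with a two-finger parallel gripper is mounted at the origin on the work surface. World frame = base frame: x ahead of the robot, y to its left, z up, the work surface at z = 0. Lengths are in mm, angles in rad, forces in N, time in s.
With the tool pointing down it reaches from about 275 to 750 mm from the base axis. Payload 10.2 kg.
Tool frame: the origin (TCP) lies at the very end of the fingers, on their centre line; the grasp point (between the pads) lies 19 mm behind it (ctrl.pinch_z is the distance from the TCP to the grasp point, in mm); y points along the fingers, z is the direction in which the jaws open and shut, and the axes are right-handed (so a half turn about y gives the same grasp; the last joint's range is limited). The gripper opens to 85 mm and grips with 20 to 120 N. Pads are 22 mm wide; open, the fingers measure 114 mm over their backs; the gripper's body (76 mm by 85 mm) begins 54 mm behind the grasp point. The pads swing forward as they close: fully open they stand 13 mm farther back than shut.
Start: joints at [1.025, 0.313, 1.498, -0, 1.331, -0.223], TCP at [166.555, 497.886, 231.294] pointing down, gripper open.
Joint ranges: [-2.94, 2.94], [-0.97, 2.17], [0.19, 2.56], [-1.23, 4.37], [0.02, 3.11], [-2.88, 2.88]. Speed limits (rad/s): [2.39, 2.39, 3.01, 3.14, 3.14, 3.14].

## Interface

Orientations are given as a unit quaternion [w, x, y, z].
In Python, from rig import sense, eyes, ctrl gives the robot as it stands. The module is installed in compiled form; this text tells all that it offers.
- The arm moves only by the shell command python3 -m handwheel 'ROWS' [FORCE]. ROWS is JSON, a list of rows, each an object of numbers: "grip": the finger opening in mm, from 0 to 85.4; "tx", "ty", "tz": the shift along the tool's x, y, z in mm; "wx", "wy", "wz": the turn, a rotation vector about the tool's x, y, z in rad. In form: [{"grip": .., "tx": .., "ty": .., "tz": .., "wx": .., "wy": .., "wz": ..}, ...]. A call has 1 to 10 rows; each row shifts and turns the commanded pose from where the row before left it, along the tool's axes as they then stand; what a row does not reach is not made up. A row lasts 1/12 s, in which the tool goes at most 41.7 mm and 7.16 degrees, less where a joint would pass 70% of its speed; a pose out of reach is approached as far as the arm can. A call is refused whole if a number of a shift passes 41.7 or a number of a turn 0.125, either way. A call with a gripper value outside its range is refused whole. The fingers move at their own pace and stop on an object; FORCE is the grip in N (left out, the last holds). Time passes only in rows, so rows that do not move let the fingers close. It gives the time, the measured TCP pose, the force and the opening at its end, in the units of the state.
- sense(): the state, without advancing time (a new reading comes with each control period).
- eyes.capture(name): name is "scene" or "top" or "wrist"; returns a dict with "pixels" (400x640x3 uint8, red, green, blue), "mtx" (3x3 intrinsics, pixels), "R" (3x3) and "t" (3): a world point X has camera coordinates R X + t. Camera axes: x right, y down, z forward; pixel columns grow to the right and rows downward; lengths in mm; the calibration is good to about 2 mm. The wrist camera is an equidistant fisheye: a pixel r from the principal point sees the ray r / f radians off the axis. A picture is of the moment at which its call begins. There is no depth.
- ctrl.finish_job(): hands the job in, once; it reports no verdict.
The state is a dict: "time_s": time; "joints": joint angles; "dq": joint speeds; "tau": joint torques, N m; "eef_pos": TCP position; "ee_rot": TCP orientation; "force": force on the tool from outside, world axes, zero at the start; "wrist_torque": the same for the moment, N m; "grip_width": opening from 0.0 (shut) to 1.0 (fully open).
Only numpy, scipy, OpenCV 4.12 (cv2) and the standard library are available. Lean on these libraries where they do the work, as an engineer would, in place of code of your own. Each camera call takes 0.05 s, during which the arm holds its last target.

## Working session

There is one attempt and no reset: what is moved stays moved. The work goes in short steps, Python scripts to look and compute and a shell command to move; the robot and the scene stay as the last step left them, time stands still between calls to the robot, and variables do not carry over. Pictures are saved under pics/ and viewed, and the job is handed in when it is done.

```bash
mkdir -p pics; ls
python3 - <<'E'
from rig import sense, eyes, ctrl
import cv2,numpy as np
s=sense(); print(s); print(ctrl.pinch_z)
for n in ["scene","top","wrist"]:
    c=eyes.capture(n); cv2.imwrite(f"pics/{n}0.png",c["pixels"][:,:,::-1]); print(n,c["mtx"],c["R"],c["t"])
print(sense()["time_s"])
E
```

```text
pics
{'time_s': 0.0, 'joints': array([ 1.02457976e+00,  3.13470923e-01,  1.49846286e+00, -1.47333057e-05,
        1.33097391e+00, -2.23385320e-01]), 'dq': array([ 0.00071031, -0.00154336, -0.00037741, -0.00045   ,  0.00015965,
       -0.00178534]), 'tau': array([ 1.27615436e-03, -4.12265396e+01, -2.59748465e+01, -4.21628488e-05,
        4.07482818e-03,  1.17588030e-05]), 'eef_pos': array([166.4267731 , 497.64820134, 230.71466107]), 'ee_rot': array([-0.69748214,  0.69834782, -0.11381167,  0.113472  ]), 'force': array([0.73222701, 0.45723206, 0.35505351]), 'wrist_torque': array([-0.00550579,  0.04039288, -0.01041394]), 'grip_width': 1.000950084441288}
18.700000000000003
scene [[381.022802     0.         323.69324829]
 [  0.         381.022802   198.80878162]
 [  0.           0.           1.        ]] [[-0.39779019  0.91729025 -0.01848143]
 [ 0.56097607  0.22723333 -0.79603446]
 [-0.72599506 -0.32702234 -0.60496907]] [ 196.37937155 -281.2050683  1562.7928209 ]
top [[405.28706232   0.         316.6670681 ]
 [  0.         405.28706232 204.44404446]
 [  0.           0.           1.        ]] [[ 1.50039132e-02 -9.99887435e-01 -2.55529911e-05]
 [-9.98538023e-01 -1.49823372e-02 -5.19359736e-02]
 [ 5.19297446e-02  8.04758472e-04 -9.98650416e-01]] [   4.3869273   527.63074198 1086.27011892]
wrist [[309.70691629   0.         315.47336846]
 [  0.         309.70691629 200.37083298]
 [  0.           0.           1.        ]] [[ 3.15957215e-01  9.48773420e-01 -1.88744738e-04]
 [ 9.03962067e-01 -3.00973866e-01  3.03755352e-01]
 [ 2.88138197e-01 -9.61443129e-02 -9.52750046e-01]] [-525.18250264  -39.73565229  380.03333567]
0.15
```

View pics/top0.png

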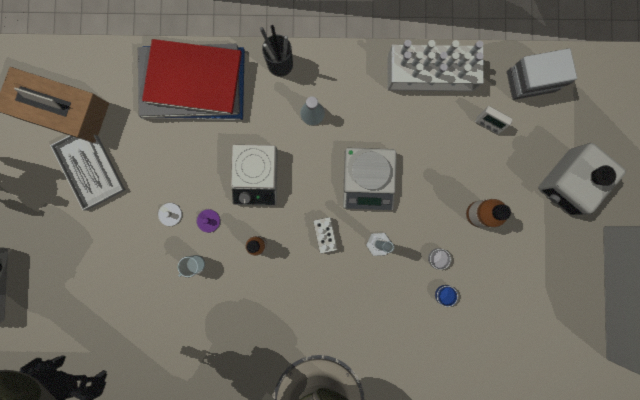

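View pics/scene0.png

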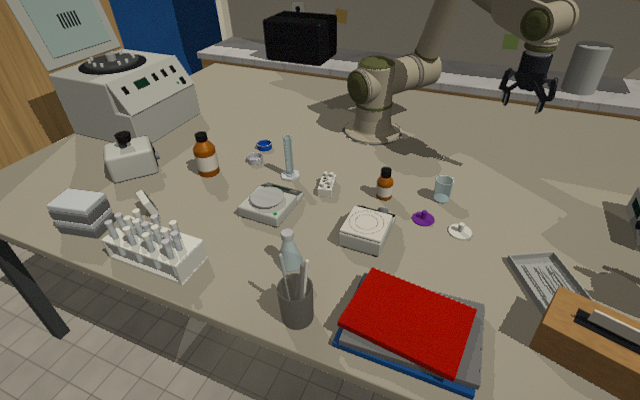

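View pics/wrist0.png

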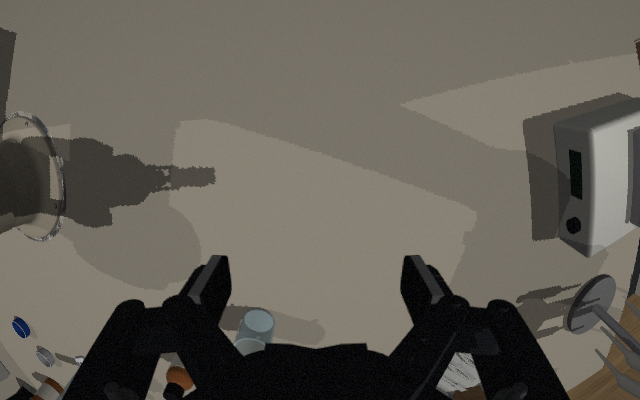

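The top view has image up as +x and left as +y. The stirrer plate is at about (254,165), the balance pan at (370,170), the beaker at (190,265) and the white cover at (170,215). The bottle is at (256,246), the cylinder at (380,244) and the dish at (440,259). Next I'll measure them.

```bash
cat > h.py <<'E'
from rig import sense, eyes, ctrl
import cv2,numpy as np
from scipy.spatial.transform import Rotation as Rn
def ray(c,u,v):
    K=c["mtx"]; d=np.array([(u-K[0,2])/K[0,0],(v-K[1,2])/K[1,1],1.])
    R=np.array(c["R"]); return -R.T@c["t"], R.T@d
def fray(c,u,v):
    K=c["mtx"]; x,y=u-K[0,2],v-K[1,2]; r=np.hypot(x,y); th=r/K[0,0]
    d=np.array([x/r*np.sin(th),y/r*np.sin(th),np.cos(th)]); R=np.array(c["R"]); return -R.T@c["t"], R.T@d
def onz(od,z): o,d=od; return (o+d*(z-o[2])/d[2])
def proj(c,X):
    p=c["R"]@np.array(X,float)+c["t"]; q=c["mtx"]@p; return q[:2]/q[2]
def fproj(c,X):
    p=c["R"]@np.array(X,float)+c["t"]; r=np.hypot(p[0],p[1]); th=np.arctan2(r,p[2]); K=c["mtx"]
    return np.array([K[0,2]+K[0,0]*th*p[0]/r, K[1,2]+K[0,0]*th*p[1]/r])
def two(a,b):
    (o1,d1),(o2,d2)=a,b; A=np.stack([d1,-d2],1); s=np.linalg.lstsq(A,o2-o1,rcond=None)[0]
    p,q=o1+d1*s[0],o2+d2*s[1]; return (p+q)/2,np.linalg.norm(p-q)
def st():
    s=sense(); w,x,y,z=s["ee_rot"]; return s, Rn.from_quat([x,y,z,w]).as_matrix()
def delta(target, tgt_h=None):
    """target TCP world -> tool shifts; tgt_h: angle of jaw axis (tool z) in world xy plane"""
    s,R=st(); d=R.T@(np.array(target)-s["eef_pos"]); print("t=%.2f"%s["time_s"],"pos",s["eef_pos"].round(1),"tool d",d.round(1),"F",np.round(s["force"],1),"grip",round(s["grip_width"]*85.4,1))
    h=np.arctan2(R[1,2],R[0,2]); print("jaw axis deg",np.degrees(h).round(1),"ty down",R[:,1].round(3))
    return d
def crop(c,u0,u1,v0,v1,k,name):
    im=c["pixels"][v0:v1,u0:u1,::-1]; cv2.imwrite(name,cv2.resize(im,None,fx=k,fy=k,interpolation=cv2.INTER_NEAREST))
E
python3 - <<'E'
from h import *
s,R=st(); print(R.round(3))
c=eyes.capture("top"); crop(c,150,470,135,310,2,"pics/a1.png") ; crop(c,155,275,140,290,4,"pics/a2.png");crop(c,335,465,140,310,3,"pics/a3.png")
s=eyes.capture("scene"); crop(s,230,480,130,260,3,"pics/a4.png")
E
```

```text
[[ 0.948 -0.     0.317]
 [-0.317 -0.001  0.948]
 [-0.    -1.    -0.001]]
```

View pics/a2.png

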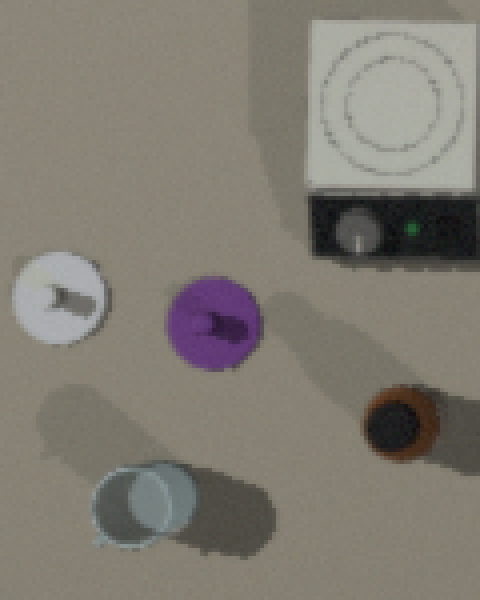

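View pics/a3.png

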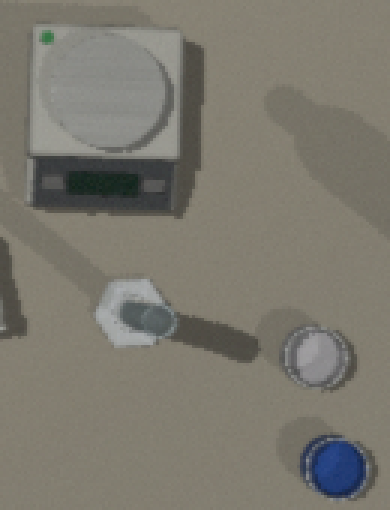

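View pics/a4.png

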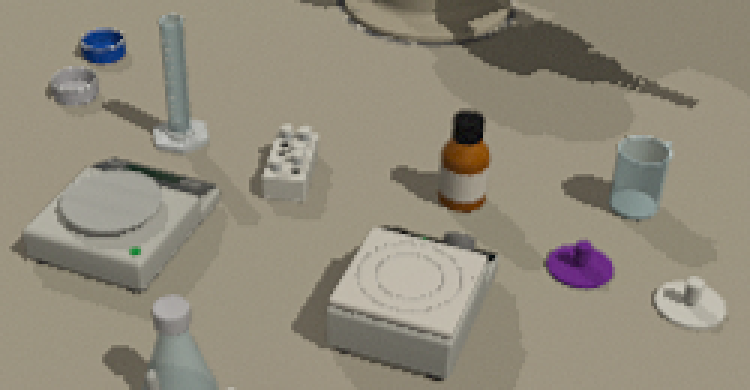

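Run:
```python
from h import *
c=eyes.capture("top"); s=eyes.capture("scene")
A=lambda x,y,k,u,v:(u+(x+.5)/k-.5,v+(y+.5)/k-.5)
def a2(x,y):return A(x,y,4,155,140)
def a3(x,y):return A(x,y,3,335,140)
def a4(x,y):return A(x,y,3,230,130)
pts=dict(cover=(a2(60,298),4),plate=(a2(392,105),62),plTL=(a2(308,20),62),plTR=(a2(475,20),62),plBL=(a2(308,188),62),beakbase=(a2(162,498),3),beakrim=(a2(134,505),72),botcap=(a2(392,425),102),pan=(a3(108,88),56),balTL=(a3(30,26),42),balTR=(a3(182,28),42),foot=(a3(135,313),7),cyltop=(a3(158,320),150),dishfl=(a3(320,356),2.5),dishrim=(a3(314,357),22))
for k,(p,z) in pts.items(): print(k,np.round(p,1),onz(ray(c,*p),z).round(1))
sp=dict(cover=(a4(690,304),4),knob=(a4(692,286),30),plate=(a4(411,275),62),beakbase=(a4(636,204),3),beakrim=(a4(643,150),72),botcap=(a4(468,118),102),pan=(a4(111,201),56),foot=(a4(180,133),7),cyltop=(a4(172,18),150),dishrim=(a4(75,78),22))
for k,(p,z) in sp.items(): print("S",k,np.round(p,1),onz(ray(s,*p),z).round(1))
# mask cover
hsv=cv2.cvtColor(c["pixels"],cv2.COLOR_RGB2HSV)
for nm,(u0,u1,v0,v1),f in [("cover",(155,185,200,230),lambda h:(h[...,1]<35)&(h[...,2]>120)),("foot",(365,395,230,260),lambda h:(h[...,1]<30)&(h[...,2]>140)),("plate",(225,280,140,190),lambda h:(h[...,1]<35)&(h[...,2]>130))]:
    m=f(hsv[v0:v1,u0:u1]).astype(np.uint8); n,l,stt,cen=cv2.connectedComponentsWithStats(m); i=1+stt[1:,4].argmax()
    cs,_=cv2.findContours((l==i).astype(np.uint8),0,2); q=max(cs,key=cv2.contourArea); hull=cv2.convexHull(q); M=cv2.moments(hull); (x,y),r=cv2.minEnclosingCircle(hull)
    p=(M["m10"]/M["m00"]+u0,M["m01"]/M["m00"]+v0); print("mask",nm,np.round(p,1),(x+u0,y+v0,r),cv2.minAreaRect(hull), [onz(ray(c,*p),z).round(1) for z in (4,7,62)])
```

```text
cover [169.6 214.1] [495.5 414.    4. ]
plate [252.6 165.9] [623.2 180.8  62. ]
plTL [231.6 144.6] [678.3 237.   62. ]
plTR [273.4 144.6] [679.9 127.8  62. ]
plBL [231.6 186.6] [568.1 234.1  62. ]
beakbase [195.1 264.1] [360.6 340.4   3. ]
beakrim [188.1 265.9] [362.7 337.6  72. ]
botcap [252.6 245.9] [417.5 169.7 102. ]
pan [370.7 169. ] [ 620.5 -127.9   56. ]
balTL [344.7 148.3] [676.8 -60.   42. ]
balTR [395.3 149. ] [ 677. -195.   42.]
foot [379.7 244. ] [ 422.8 -160.4    7. ]
cyltop [387.3 246.3] [ 423.8 -156.4  150. ]
dishfl [441.3 258.3] [ 386.3 -329.3    2.5]
dishrim [439.3 258.7] [ 386.8 -318.    22. ]
S cover [459.7 231. ] [498.6 415.6   4. ]
S knob [460.3 225. ] [504.3 413.1  30. ]
S plate [366.7 221.3] [622.5 181.8  62. ]
S beakbase [441.7 197.7] [360.3 343.    3. ]
S beakrim [444.  179.7] [363.7 339.   72. ]
S botcap [385.7 169. ] [417.3 171.4 102. ]
S pan [266.7 196.7] [ 620.7 -126.4   56. ]
S foot [289.7 174. ] [ 423.7 -157.     7. ]
S cyltop [287.  135.7] [ 417.6 -158.1  150. ]
S dishrim [254.7 155.7] [ 384.1 -318.6   22. ]
mask cover [169.5 214.5] (169.5986843109131, 215.35526275634766, 19.125320434570312) ((14.5, 14.5), (29.0, 29.0), 90.0) [array([494.3, 414.4,   4. ]), array([494.3, 413.3,   7. ]), array([493.1, 393.3,  62. ])]
mask foot [377.8 243.8] (378.30000019073486, 243.89999961853027, 12.300506591796875) ((12.5, 14.0), (22.0, 21.0), 90.0) [array([ 423.3, -155.9,    4. ]), array([ 423.4, -155.5,    7. ]), array([ 425.7, -147.2,   62. ])]
mask plate [254.2 163.8] (255.0, 163.5, 32.897666931152344) ((29.772476196289062, 23.008255004882812), (47.09959030151367, 47.4024772644043), 1.7357046604156494) [array([637.5, 186. ,   4. ]), array([637.1, 185.6,   7. ]), array([628.8, 176.9,  62. ])]
```

The two views agree to within about 3 mm. Positions:

| Item | x, y (mm) |
|---|---|
| Beaker | (362,340) |
| Cover | (497,415) |
| Plate | (623,181) |
| Pan | (620,-127) |
| Cylinder | (422,-158) |
| Bottle | (417,170) |
| Dish | (386,-318) |

I'll turn the tool so its axes line up with the world axes, then go over the beaker.

```bash
python3 -m handwheel '[{"wy":-0.108,"ty":10,"grip":85},{"wy":-0.108,"ty":10},{"wy":-0.107,"ty":10},{"tx":32,"tz":-26},{"tx":32,"tz":-26},{"tx":32,"tz":-26},{"tx":32,"tz":-26},{"tx":32,"tz":-26},{"tx":32,"tz":-26},{}]' 40
python3 - <<'E'
from h import *
delta([362,340,24])
c=eyes.capture("wrist"); cv2.imwrite("pics/w1.png",c["pixels"][:,:,::-1])
for z in(0,72): print(fproj(c,[362,340,z]))
E
```

```text
t=0.35 pos [166.5 497.8 231.2] tool d [235.4 207.2 -87.6] F [ 0.1  0.3 -0.6] grip 85.6
jaw axis deg 71.5 ty down [-0. -0. -1.]
[258.48278095 319.37112735]
[250.78719813 351.4977291 ]invalid input
```

View pics/w1.png

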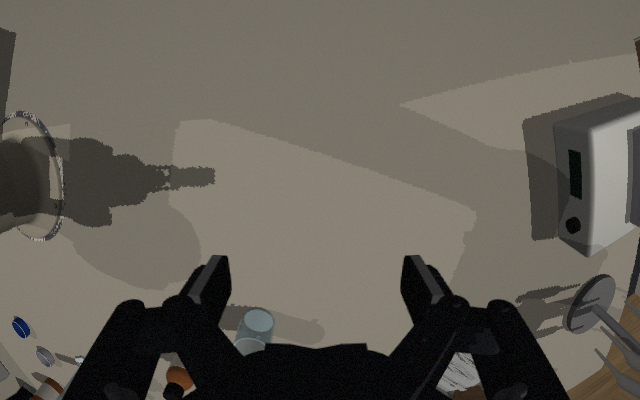

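The call was refused, so every row needs all the keys. The picture hasn't changed: the beaker's foot is at about (258,320), which matches my projection (258,319).

```bash
python3 -m handwheel '[{"grip":85,"tx":0,"ty":10,"tz":0,"wx":0,"wy":-0.108,"wz":0},{"grip":85,"tx":0,"ty":10,"tz":0,"wx":0,"wy":-0.108,"wz":0},{"grip":85,"tx":0,"ty":10,"tz":0,"wx":0,"wy":-0.107,"wz":0},{"grip":85,"tx":32,"ty":0,"tz":-26,"wx":0,"wy":0,"wz":0},{"grip":85,"tx":32,"ty":0,"tz":-26,"wx":0,"wy":0,"wz":0},{"grip":85,"tx":32,"ty":0,"tz":-26,"wx":0,"wy":0,"wz":0},{"grip":85,"tx":32,"ty":0,"tz":-26,"wx":0,"wy":0,"wz":0},{"grip":85,"tx":32,"ty":0,"tz":-26,"wx":0,"wy":0,"wz":0},{"grip":85,"tx":32,"ty":0,"tz":-26,"wx":0,"wy":0,"wz":0},{"grip":85,"tx":0,"ty":0,"tz":0,"wx":0,"wy":0,"wz":0}]' 40
python3 - <<'E'
from h import *
delta([362,340,24])
c=eyes.capture("wrist"); cv2.imwrite("pics/w2.png",c["pixels"][:,:,::-1])
for z in(0,72): print(fproj(c,[362,340,z]))
E
```

```text
time_s: 1.23
eef_pos: [363.2, 338.1, 201.3]
ee_rot: [-0.707, 0.707, -0.002, 0.003]
force: [-0.5, -0.7, -0.7]
grip_width: 0.991
t=1.23 pos [363.2 338.1 201.3] tool d [ -1.5 177.3   2.1] F [-0.5 -0.7 -0.7] grip 84.6
jaw axis deg 89.7 ty down [ 0.002 -0.001 -1.   ]
[316.60756395 172.42419685]
[316.92969033 189.66832447]
```

View pics/w2.png

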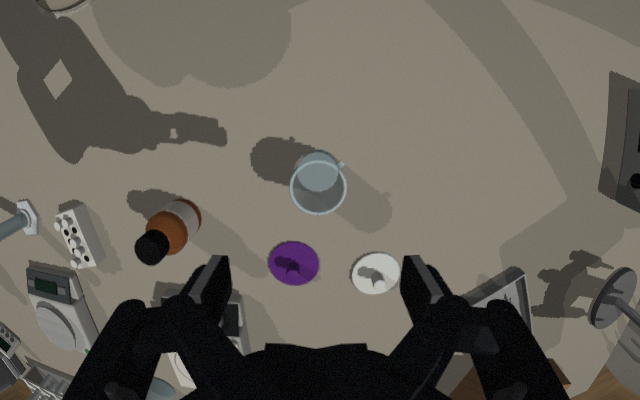

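The wrist view shows the beaker's rim at (318,187) and its base at (320,172), against predicted (317,190) and (317,172). I'll descend and grip.

```bash
python3 -m handwheel '[{"grip":85,"tx":-1.5,"ty":35,"tz":2,"wx":0,"wy":0,"wz":0},{"grip":85,"tx":0,"ty":38,"tz":0,"wx":0,"wy":0,"wz":0},{"grip":85,"tx":0,"ty":38,"tz":0,"wx":0,"wy":0,"wz":0},{"grip":85,"tx":0,"ty":36,"tz":0,"wx":0,"wy":0,"wz":0},{"grip":85,"tx":0,"ty":28,"tz":0,"wx":0,"wy":0,"wz":0},{"grip":75,"tx":0,"ty":0,"tz":0,"wx":0,"wy":0,"wz":0},{"grip":62,"tx":0,"ty":0,"tz":0,"wx":0,"wy":0,"wz":0},{"grip":56,"tx":0,"ty":0,"tz":0,"wx":0,"wy":0,"wz":0},{"grip":45,"tx":0,"ty":0,"tz":0,"wx":0,"wy":0,"wz":0},{"grip":40,"tx":0,"ty":0,"tz":0,"wx":0,"wy":0,"wz":0}]' 25
python3 -m handwheel '[{"grip":40,"tx":0,"ty":0,"tz":0,"wx":0,"wy":0,"wz":0},{"grip":40,"tx":0,"ty":0,"tz":0,"wx":0,"wy":0,"wz":0},{"grip":40,"tx":0,"ty":0,"tz":0,"wx":0,"wy":0,"wz":0}]'
python3 - <<'E'
from h import *
delta([623,181,150])
c=eyes.capture("wrist"); cv2.imwrite("pics/w3.png",c["pixels"][:,:,::-1])
E
```

```text
time_s: 2.12
eef_pos: [358.0, 344.9, 28.4]
ee_rot: [0.708, -0.706, -0.001, -0.001]
force: [-1.4, 1.2, 8.3]
grip_width: 0.598
time_s: 2.37
eef_pos: [358.0, 344.9, 28.4]
ee_rot: [0.708, -0.706, -0.001, -0.001]
force: [-1.7, 1.0, 7.4]
grip_width: 0.594
t=2.37 pos [358.  344.9  28.4] tool d [ 265.4 -121.1 -163.6] F [-1.7  1.   7.4] grip 50.8
jaw axis deg 90.0 ty down [ 0.003  0.002 -1.   ]
```

View pics/w3.png

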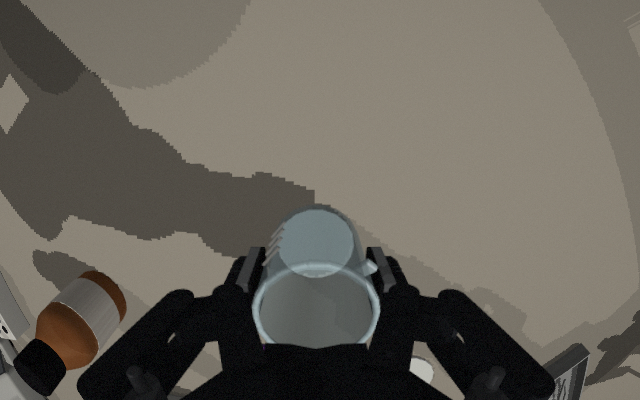

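The beaker is held at 50.8 mm. The base disc centre is at (317,243) and the rim centre at about (316,306). I'll work out its offset in the hand.

```bash
python3 - <<'E'
from h import *
c=eyes.capture("wrist")
print(onz(fray(c,317,243),3),onz(fray(c,316,306),72), fproj(c,[358,345,3]),fproj(c,[358,345,72]))
E
python3 -m handwheel '[{"grip":40,"tx":0,"ty":-10,"tz":0,"wx":0,"wy":0,"wz":0},{"grip":40,"tx":0,"ty":-30,"tz":0,"wx":0,"wy":0,"wz":0},{"grip":40,"tx":0,"ty":-35,"tz":0,"wx":0,"wy":0,"wz":0},{"grip":40,"tx":0,"ty":-35,"tz":0,"wx":0,"wy":0,"wz":0},{"grip":40,"tx":0,"ty":-20,"tz":0,"wx":0,"wy":0,"wz":0},{"grip":40,"tx":0,"ty":0,"tz":0,"wx":0,"wy":0,"wz":0}]'
python3 - <<'E'
from h import *
delta([623,181,150])
c=eyes.capture("wrist"); cv2.imwrite("pics/w4.png",c["pixels"][:,:,::-1])
E
```

```text
[360.71512465 346.39348736   3.        ] [355.45915306 345.40808027  72.        ] [314.68832755 238.92764457] [314.96582076 310.92881883]
time_s: 2.97
eef_pos: [358.8, 345.1, 162.0]
ee_rot: [0.709, -0.705, -0.003, -0.003]
force: [0.9, -0.2, 0.2]
grip_width: 0.6
t=2.97 pos [358.8 345.1 162. ] tool d [ 264.1   13.5 -164.2] F [ 0.9 -0.2  0.2] grip 51.2
jaw axis deg 90.0 ty down [ 0.009  0.005 -1.   ]
```

View pics/w4.png

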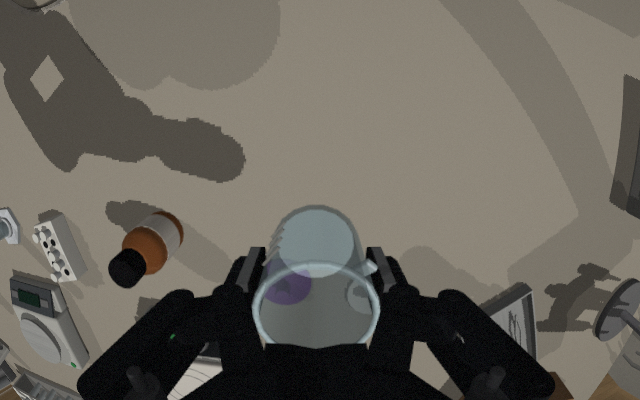

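It's lifted, with the beaker still at the jaw centre (base at about (317,240), same as before). I'll carry it over to the plate.

```bash
python3 -m handwheel '[{"grip":40,"tx":15,"ty":0,"tz":-10,"wx":0,"wy":0,"wz":0},{"grip":40,"tx":29,"ty":0,"tz":-18,"wx":0,"wy":0,"wz":0},{"grip":40,"tx":31,"ty":0,"tz":-19,"wx":0,"wy":0,"wz":0},{"grip":40,"tx":31,"ty":0,"tz":-19,"wx":0,"wy":0,"wz":0},{"grip":40,"tx":31,"ty":0,"tz":-19,"wx":0,"wy":0,"wz":0},{"grip":40,"tx":31,"ty":0,"tz":-19,"wx":0,"wy":0,"wz":0},{"grip":40,"tx":31,"ty":0,"tz":-19,"wx":0,"wy":0,"wz":0},{"grip":40,"tx":31,"ty":0,"tz":-19,"wx":0,"wy":0,"wz":0},{"grip":40,"tx":20,"ty":0,"tz":-12,"wx":0,"wy":0,"wz":0},{"grip":40,"tx":14,"ty":0,"tz":-8,"wx":0,"wy":0,"wz":0}]'
python3 -m handwheel '[{"grip":40,"tx":0,"ty":0,"tz":0,"wx":0,"wy":0,"wz":0},{"grip":40,"tx":0,"ty":0,"tz":0,"wx":0,"wy":0,"wz":0}]'
python3 - <<'E'
from h import *
delta([623,181,91])
E
```

```text
time_s: 3.85
eef_pos: [622.3, 179.9, 154.8]
ee_rot: [-0.707, 0.707, -0.001, -0.0]
force: [0.4, 1.1, -1.0]
grip_width: 0.597
time_s: 4.02
eef_pos: [620.7, 181.6, 155.0]
ee_rot: [-0.707, 0.707, -0.001, -0.001]
force: [-0.5, 0.4, -0.8]
grip_width: 0.595
t=4.02 pos [620.7 181.6 155. ] tool d [ 2.5 64.  -0.6] F [-0.5  0.4 -0.8] grip 50.8
jaw axis deg 90.0 ty down [-0.002 -0.    -1.   ]
```

```bash
python3 -m handwheel '[{"grip":40,"tx":2,"ty":10,"tz":0,"wx":0,"wy":0,"wz":0},{"grip":40,"tx":0,"ty":20,"tz":0,"wx":0,"wy":0,"wz":0},{"grip":40,"tx":0,"ty":18,"tz":0,"wx":0,"wy":0,"wz":0},{"grip":40,"tx":0,"ty":8,"tz":0,"wx":0,"wy":0,"wz":0},{"grip":40,"tx":0,"ty":0,"tz":0,"wx":0,"wy":0,"wz":0},{"grip":40,"tx":0,"ty":0,"tz":0,"wx":0,"wy":0,"wz":0}]'
python3 - <<'E'
from h import *
delta([623,181,91])
c=eyes.capture("wrist"); cv2.imwrite("pics/w5.png",c["pixels"][:,:,::-1])
s=eyes.capture("scene"); crop(s,310,430,140,260,5,"pics/s5.png")
E
```

```text
time_s: 4.52
eef_pos: [622.8, 182.5, 100.5]
ee_rot: [0.707, -0.707, -0.0, 0.0]
force: [-0.5, 0.4, -0.6]
grip_width: 0.594
t=4.52 pos [622.8 182.5 100.5] tool d [ 0.2  9.5 -1.5] F [-0.5  0.4 -0.6] grip 50.8
jaw axis deg 90.0 ty down [-0.  0. -1.]
```

View pics/w5.png

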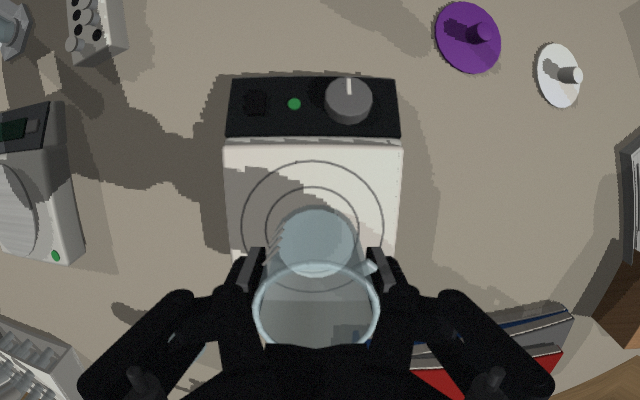

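View pics/s5.png

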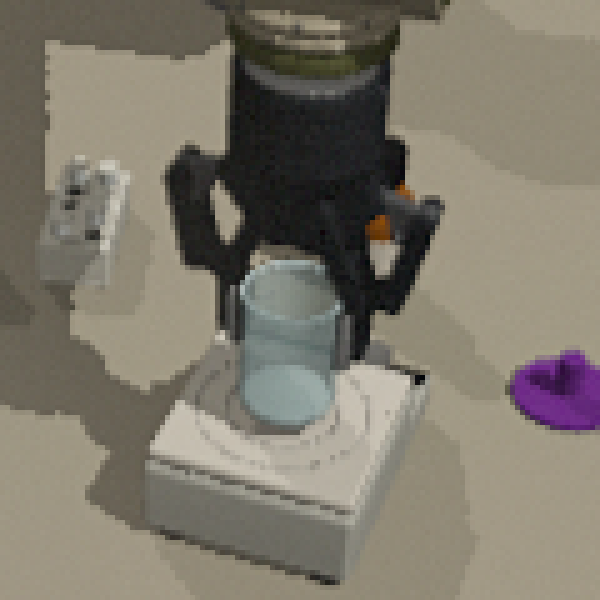

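Run:
```python
from h import *
c=eyes.capture("wrist")
L=onz(fray(c,240.5,226),62);Rr=onz(fray(c,384,226),62);T=onz(fray(c,312,160.5),62);T2=onz(fray(c,312,186.5),62)
print(L,Rr,T,T2)
print("PL",onz(fray(c,224,146),62),onz(fray(c,403,146),62))
print("base",onz(fray(c,317,240),74), onz(fray(c,316,306),143))
# top ring radius
t=eyes.capture("top"); k=1086/405.
```

```text
[621.34112793 134.07728556  62.        ] [621.16977146 227.33719497  62.        ] [578.71609545 180.70394128  62.        ] [594.85683743 180.68916038  62.        ]
PL [569.05909879 127.07013461  62.        ] [568.96166969 235.97429416  62.        ]
base [625.16384661 183.77549814  74.        ] [622.6275716  182.94232475 143.        ]
```

The rings give the plate centre as (625,181) and the beaker is at (624,183). I'll nudge it 2 mm in -y and lower it.

```bash
python3 -m handwheel '[{"grip":40,"tx":1,"ty":3,"tz":-2,"wx":0,"wy":0,"wz":0},{"grip":40,"tx":0,"ty":3,"tz":0,"wx":0,"wy":0,"wz":0},{"grip":40,"tx":0,"ty":2,"tz":0,"wx":0,"wy":0,"wz":0},{"grip":40,"tx":0,"ty":1,"tz":0,"wx":0,"wy":0,"wz":0},{"grip":40,"tx":0,"ty":0,"tz":0,"wx":0,"wy":0,"wz":0}]'
python3 - <<'E'
from h import *
delta([625,181,90])
E
```

```text
time_s: 5.13
eef_pos: [624.0, 179.9, 90.9]
ee_rot: [-0.707, 0.707, -0.0, -0.0]
force: [-0.1, -0.8, -0.7]
grip_width: 0.598
t=5.13 pos [624.  179.9  90.9] tool d [1.  0.9 1.1] F [-0.1 -0.8 -0.7] grip 51.1
jaw axis deg 90.0 ty down [-0.001 -0.    -1.   ]
```

```bash
python3 -m handwheel '[{"grip":40,"tx":0,"ty":1,"tz":0,"wx":0,"wy":0,"wz":0},{"grip":40,"tx":0,"ty":1,"tz":0,"wx":0,"wy":0,"wz":0},{"grip":40,"tx":0,"ty":0,"tz":0,"wx":0,"wy":0,"wz":0}]'
python3 -m handwheel '[{"grip":40,"tx":0,"ty":1,"tz":0,"wx":0,"wy":0,"wz":0},{"grip":40,"tx":0,"ty":0,"tz":0,"wx":0,"wy":0,"wz":0}]'
```

```text
time_s: 5.38
eef_pos: [624.4, 180.0, 90.5]
ee_rot: [-0.707, 0.707, 0.001, 0.0]
force: [-3.8, -0.2, 6.9]
grip_width: 0.599
time_s: 5.55
eef_pos: [624.4, 180.0, 90.5]
ee_rot: [-0.707, 0.707, 0.001, 0.0]
force: [-6.5, -2.2, 12.7]
grip_width: 0.599
```

Contact shows as 12 N. Now release, rise, and look.

```bash
python3 -m handwheel '[{"grip":51,"tx":0,"ty":-1,"tz":0,"wx":0,"wy":0,"wz":0},{"grip":54,"tx":0,"ty":0,"tz":0,"wx":0,"wy":0,"wz":0},{"grip":60,"tx":0,"ty":0,"tz":0,"wx":0,"wy":0,"wz":0},{"grip":75,"tx":0,"ty":0,"tz":0,"wx":0,"wy":0,"wz":0},{"grip":85,"tx":0,"ty":-10,"tz":0,"wx":0,"wy":0,"wz":0},{"grip":85,"tx":0,"ty":-30,"tz":0,"wx":0,"wy":0,"wz":0},{"grip":85,"tx":0,"ty":-35,"tz":0,"wx":0,"wy":0,"wz":0},{"grip":85,"tx":0,"ty":-30,"tz":0,"wx":0,"wy":0,"wz":0},{"grip":85,"tx":0,"ty":0,"tz":0,"wx":0,"wy":0,"wz":0}]'
python3 - <<'E'
from h import *
delta([497,415,190])
c=eyes.capture("wrist"); cv2.imwrite("pics/w6.png",c["pixels"][:,:,::-1])
s=eyes.capture("scene"); crop(s,310,430,140,260,5,"pics/s6.png")
E
```

```text
time_s: 6.3
eef_pos: [626.3, 180.3, 202.1]
ee_rot: [0.708, -0.707, -0.004, -0.004]
force: [-0.4, 0.7, 0.9]
grip_width: 0.996
t=6.30 pos [626.3 180.3 202.1] tool d [-129.4   10.8  234.7] F [-0.4  0.7  0.9] grip 85.1
jaw axis deg 90.0 ty down [ 0.012  0.001 -1.   ]
```

View pics/w6.png

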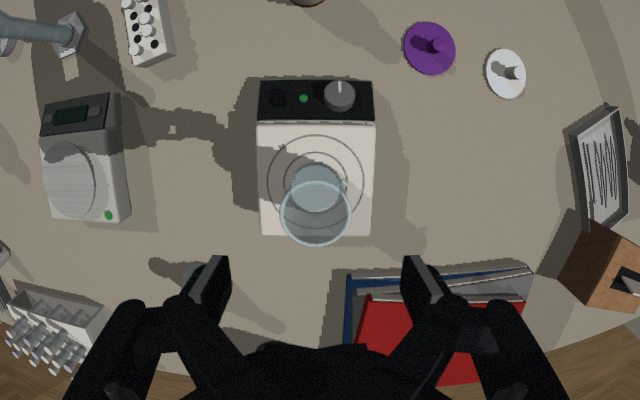

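View pics/s6.png

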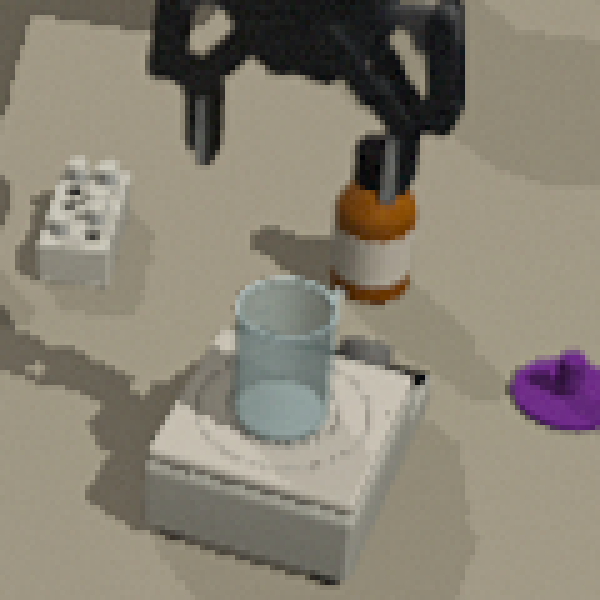

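The beaker stands on the plate, with its base at about (316,188) inside the rings and its rim centred at about (315,213). I'll compute the error.

Run:
```python
from h import *
c=eyes.capture("wrist"); crop(c,240,400,70,260,4,"pics/w6c.png")
print("base",onz(fray(c,316.5,188.5),65),"rim",onz(fray(c,315.3,213.5),134))
print("ringL/R",onz(fray(c,267.5,183),62),onz(fray(c,364,183),62),"top",onz(fray(c,316,135),62),"bot")
print("plate",[onz(fray(c,*p),62).round(1) for p in [(259,124),(376,126),(260,236),(372,236)]])
t=eyes.capture("top"); crop(t,220,300,130,200,7,"pics/t6.png")
```

```text
base [622.77020963 181.71460605  65.        ] rim [621.70119637 180.52871177 134.        ]
ringL/R [618.25061805 136.11980781  62.        ] [618.14672949 225.96844337  62.        ] top [573.92699801 181.16994852  62.        ] bot
plate [array([563.3, 130.1,  62. ]), array([564.9, 235.1,  62. ]), array([672.3, 125.9,  62. ]), array([672.3, 236.9,  62. ])]
```

View pics/w6c.png

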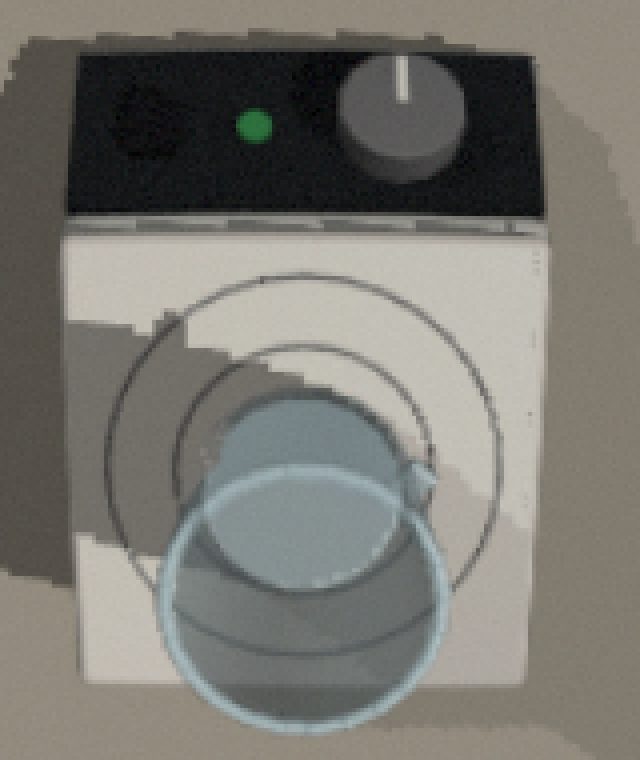

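Run:
```python
from h import *
c=eyes.capture("wrist"); a=lambda x,y:(240+x/4-.4,70+y/4-.4)
f=lambda p,z:onz(fray(c,*a(*p)),z)
print("ring",(f((303,273),62)+f((303,655),62))/2,(f((107,460),62)+f((500,460),62))/2,(f((302,346),62)+f((302,591),62))/2)
print("base",(f((303,397),65)+f((303,588),65))/2,(f((205,490),65)+f((403,490),65))/2)
print("rim",(f((303,465),134)+f((303,733),134))/2,(f((160,595),134)+f((450,595),134))/2)
```

```text
ring [620.63766994 180.47035103  62.        ] [617.67056556 180.591219    62.        ] [620.59880199 180.24028464  62.        ]
base [625.19551433 180.47474895  65.        ] [624.0730302  180.70479378  65.        ]
rim [625.13312624 180.41324022 134.        ] [623.37963474 180.76923182 134.        ]
```

In this view the beaker is about 4 mm off the ring centre, against a limit of 12 mm, so that's fine. Now the cover.

```bash
python3 -m handwheel '[{"grip":50,"tx":-10,"ty":0,"tz":17,"wx":0,"wy":0,"wz":0},{"grip":50,"tx":-17,"ty":0,"tz":31,"wx":0,"wy":0,"wz":0},{"grip":50,"tx":-17,"ty":2,"tz":31,"wx":0,"wy":0,"wz":0},{"grip":50,"tx":-17,"ty":5,"tz":31,"wx":0,"wy":0,"wz":0},{"grip":50,"tx":-17,"ty":10,"tz":31,"wx":0,"wy":0,"wz":0},{"grip":50,"tx":-17,"ty":10,"tz":31,"wx":0,"wy":0,"wz":0},{"grip":50,"tx":-17,"ty":10,"tz":31,"wx":0,"wy":0,"wz":0},{"grip":50,"tx":-17,"ty":10,"tz":31,"wx":0,"wy":0,"wz":0},{"grip":50,"tx":0,"ty":0,"tz":0,"wx":0,"wy":0,"wz":0},{"grip":50,"tx":0,"ty":0,"tz":0,"wx":0,"wy":0,"wz":0}]'
python3 - <<'E'
from h import *
delta([497,415,8])
c=eyes.capture("wrist"); cv2.imwrite("pics/w7.png",c["pixels"][:,:,::-1])
for z in(4,30): print(fproj(c,[497,415,z]))
crop(c,240,400,130,260,4,"pics/w7c.png")
E
```

```text
time_s: 7.38
eef_pos: [493.5, 415.0, 145.6]
ee_rot: [-0.707, 0.708, 0.0, -0.002]
force: [-0.2, 0.4, -0.5]
grip_width: 0.586
t=7.38 pos [493.5 415.  145.6] tool d [  3.9 137.6   0.3] F [-0.2  0.4 -0.5] grip 50.1
jaw axis deg 90.2 ty down [-0.003 -0.002 -1.   ]
[314.99886454 191.50644205]
[314.95039402 199.64710497]
```

View pics/w7.png

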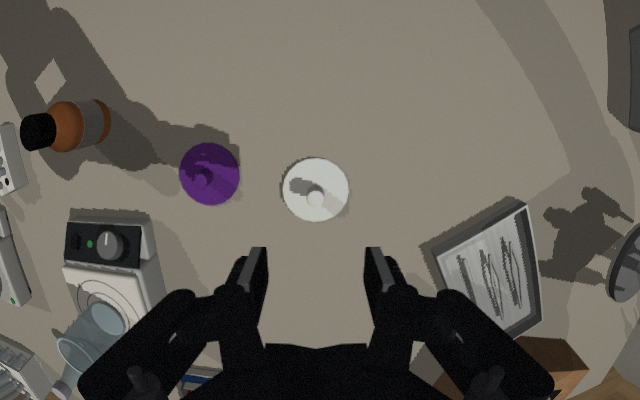

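View pics/w7c.png

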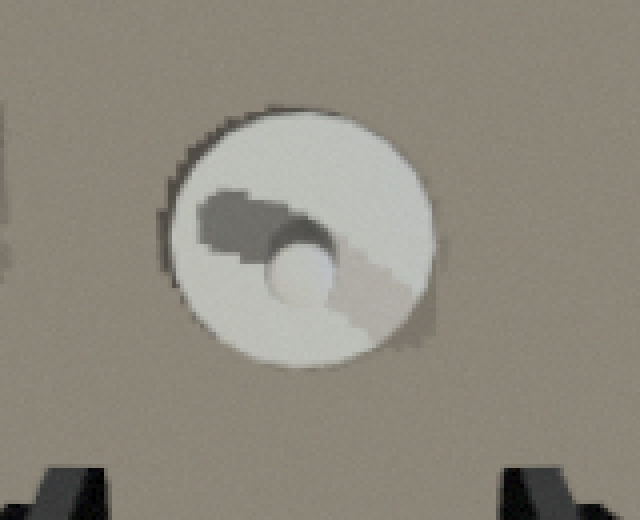

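The disc is centred at (315,189) and the knob top at (315,198). That puts the cover at about (495.5,415). Descending.

```bash
python3 -m handwheel '[{"grip":50,"tx":2,"ty":25,"tz":0,"wx":0,"wy":0,"wz":0},{"grip":50,"tx":0,"ty":30,"tz":0,"wx":0,"wy":0,"wz":0},{"grip":50,"tx":0,"ty":30,"tz":0,"wx":0,"wy":0,"wz":0},{"grip":50,"tx":0,"ty":25,"tz":0,"wx":0,"wy":0,"wz":0},{"grip":50,"tx":0,"ty":12,"tz":0,"wx":0,"wy":0,"wz":0},{"grip":50,"tx":0,"ty":5,"tz":0,"wx":0,"wy":0,"wz":0},{"grip":50,"tx":0,"ty":0,"tz":0,"wx":0,"wy":0,"wz":0},{"grip":50,"tx":0,"ty":0,"tz":0,"wx":0,"wy":0,"wz":0}]'
python3 - <<'E'
from h import *
delta([495.5,415,9])
c=eyes.capture("wrist"); cv2.imwrite("pics/w8.png",c["pixels"][:,:,::-1])
E
```

```text
time_s: 8.1
eef_pos: [498.1, 414.0, 21.8]
ee_rot: [0.707, -0.707, -0.001, -0.001]
force: [0.2, -0.2, 0.4]
grip_width: 0.583
t=8.10 pos [498.1 414.   21.8] tool d [-2.6 12.8  1. ] F [ 0.2 -0.2  0.4] grip 49.8
jaw axis deg 90.0 ty down [ 0.002  0.001 -1.   ]
```

View pics/w8.png

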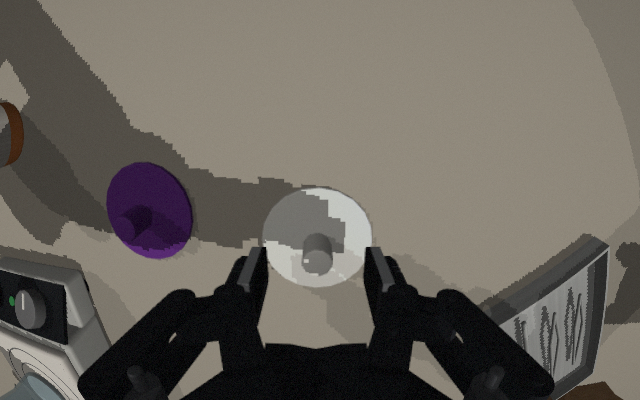

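```bash
python3 - <<'E'
from h import *
c=eyes.capture("wrist")
print(onz(fray(c,317.5,263),30),onz(fray(c,317.5,238),4))
E
python3 -m handwheel '[{"grip":50,"tx":-1,"ty":6,"tz":1,"wx":0,"wy":0,"wz":0},{"grip":50,"tx":0,"ty":5,"tz":0,"wx":0,"wy":0,"wz":0},{"grip":50,"tx":0,"ty":1,"tz":0,"wx":0,"wy":0,"wz":0},{"grip":40,"tx":0,"ty":0,"tz":0,"wx":0,"wy":0,"wz":0}]'
python3 - <<'E'
from h import *
delta([496,415,9])
E
```

```text
[495.86243231 415.69320077  30.        ] [494.10186395 415.91551973   4.        ]
time_s: 8.53
eef_pos: [495.8, 414.8, 7.7]
ee_rot: [-0.707, 0.707, -0.0, -0.0]
force: [-0.0, 0.8, -1.5]
grip_width: 0.477
t=8.53 pos [495.8 414.8   7.7] tool d [ 0.2 -1.3  0.2] F [-0.   0.8 -1.5] grip 40.7
jaw axis deg 90.0 ty down [-0.001 -0.001 -1.   ]
```

```bash
python3 -m handwheel '[{"grip":30,"tx":0,"ty":0,"tz":0,"wx":0,"wy":0,"wz":0},{"grip":22,"tx":0,"ty":0,"tz":0,"wx":0,"wy":0,"wz":0},{"grip":17,"tx":0,"ty":0,"tz":0,"wx":0,"wy":0,"wz":0},{"grip":8,"tx":0,"ty":0,"tz":0,"wx":0,"wy":0,"wz":0},{"grip":5,"tx":0,"ty":0,"tz":0,"wx":0,"wy":0,"wz":0},{"grip":5,"tx":0,"ty":0,"tz":0,"wx":0,"wy":0,"wz":0},{"grip":5,"tx":0,"ty":0,"tz":0,"wx":0,"wy":0,"wz":0},{"grip":5,"tx":0,"ty":0,"tz":0,"wx":0,"wy":0,"wz":0}]' 30
python3 - <<'E'
from h import *
delta([496,415,9])
E
```

```text
time_s: 9.2
eef_pos: [496.2, 415.1, 8.6]
ee_rot: [0.707, -0.707, -0.0, -0.0]
force: [-0.2, -0.2, 3.5]
grip_width: 0.175
t=9.20 pos [496.2 415.1   8.6] tool d [-0.2 -0.4 -0.1] F [-0.2 -0.2  3.5] grip 14.9
jaw axis deg 90.0 ty down [ 0.001  0.    -1.   ]
```

```bash
python3 -m handwheel '[{"grip":5,"tx":0,"ty":-8,"tz":0,"wx":0,"wy":0,"wz":0},{"grip":5,"tx":0,"ty":-20,"tz":0,"wx":0,"wy":0,"wz":0},{"grip":5,"tx":0,"ty":-30,"tz":0,"wx":0,"wy":0,"wz":0},{"grip":5,"tx":0,"ty":-35,"tz":0,"wx":0,"wy":0,"wz":0},{"grip":5,"tx":0,"ty":-35,"tz":0,"wx":0,"wy":0,"wz":0},{"grip":5,"tx":0,"ty":-30,"tz":0,"wx":0,"wy":0,"wz":0},{"grip":5,"tx":0,"ty":-20,"tz":0,"wx":0,"wy":0,"wz":0},{"grip":5,"tx":0,"ty":0,"tz":0,"wx":0,"wy":0,"wz":0},{"grip":5,"tx":0,"ty":0,"tz":0,"wx":0,"wy":0,"wz":0}]'
python3 - <<'E'
from h import *
delta([624.4,180,180])
c=eyes.capture("wrist"); cv2.imwrite("pics/w9.png",c["pixels"][:,:,::-1])
E
```

```text
time_s: 9.95
eef_pos: [496.1, 415.0, 187.1]
ee_rot: [0.707, -0.707, -0.001, -0.0]
force: [0.9, 0.2, -0.9]
grip_width: 0.173
t=9.95 pos [496.1 415.  187.1] tool d [ 128.2    7.1 -235. ] F [ 0.9  0.2 -0.9] grip 14.8
jaw axis deg 90.0 ty down [ 0.001  0.001 -1.   ]
```

View pics/w9.png

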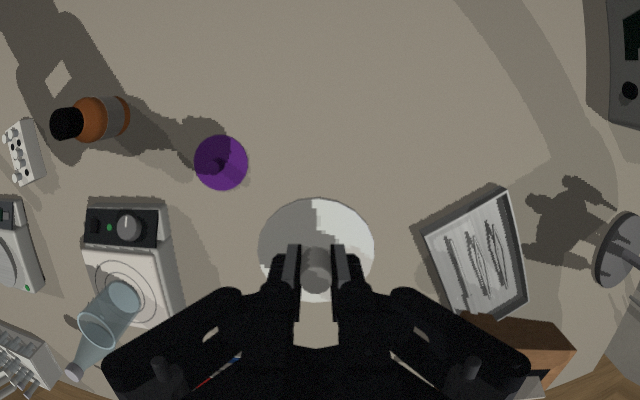

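The cover is held level by its knob; the disc is centred at about (316,249). Now over the beaker.

```bash
python3 -m handwheel '[{"grip":5,"tx":8,"ty":0,"tz":-15,"wx":0,"wy":0,"wz":0},{"grip":5,"tx":15,"ty":0,"tz":-27,"wx":0,"wy":0,"wz":0},{"grip":5,"tx":18,"ty":0,"tz":-33,"wx":0,"wy":0,"wz":0},{"grip":5,"tx":18,"ty":0,"tz":-33,"wx":0,"wy":0,"wz":0},{"grip":5,"tx":18,"ty":0,"tz":-33,"wx":0,"wy":0,"wz":0},{"grip":5,"tx":18,"ty":0,"tz":-33,"wx":0,"wy":0,"wz":0},{"grip":5,"tx":15,"ty":0,"tz":-28,"wx":0,"wy":0,"wz":0},{"grip":5,"tx":11,"ty":0,"tz":-20,"wx":0,"wy":0,"wz":0},{"grip":5,"tx":7,"ty":0,"tz":-13,"wx":0,"wy":0,"wz":0},{"grip":5,"tx":0,"ty":0,"tz":0,"wx":0,"wy":0,"wz":0}]'
python3 -m handwheel '[{"grip":5,"tx":0,"ty":10,"tz":0,"wx":0,"wy":0,"wz":0},{"grip":5,"tx":0,"ty":10,"tz":0,"wx":0,"wy":0,"wz":0},{"grip":5,"tx":0,"ty":0,"tz":0,"wx":0,"wy":0,"wz":0},{"grip":5,"tx":0,"ty":0,"tz":0,"wx":0,"wy":0,"wz":0}]'
python3 - <<'E'
from h import *
delta([624.4,180,143])
c=eyes.capture("wrist"); cv2.imwrite("pics/w10.png",c["pixels"][:,:,::-1])
s=eyes.capture("scene"); crop(s,310,430,140,260,5,"pics/s10.png")
E
```

```text
time_s: 10.83
eef_pos: [624.7, 177.4, 184.6]
ee_rot: [-0.707, 0.707, -0.002, 0.0]
force: [-0.4, -0.0, -0.6]
grip_width: 0.17
time_s: 11.17
eef_pos: [623.1, 181.1, 165.1]
ee_rot: [-0.707, 0.707, -0.0, -0.001]
force: [0.1, 0.7, -0.1]
grip_width: 0.171
t=11.17 pos [623.1 181.1 165.1] tool d [ 1.3 22.1 -1.1] F [ 0.1  0.7 -0.1] grip 14.6
jaw axis deg 90.1 ty down [-0.002 -0.    -1.   ]
```

View pics/w10.png

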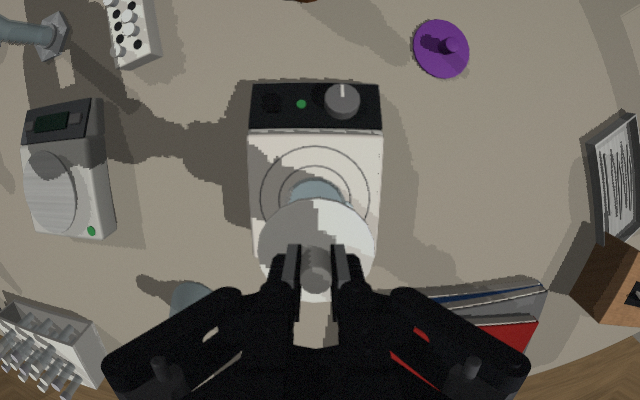

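View pics/s10.png

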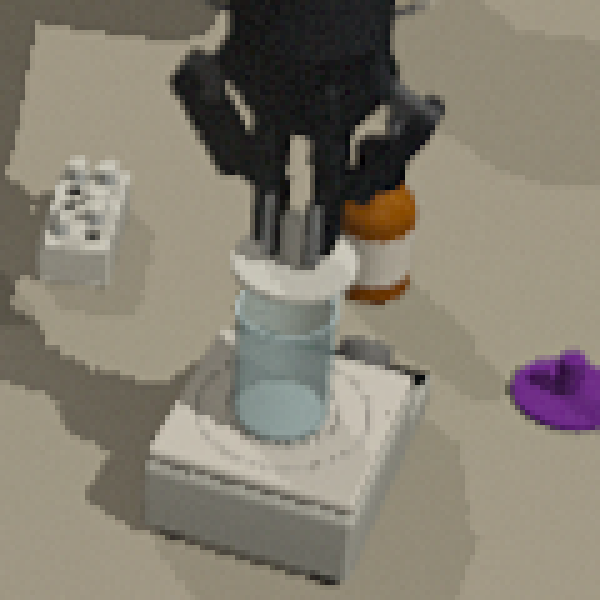

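The wrist view hides the rim. The scene crop suggests the cover (centre at about (297,272)) sits slightly right of the rim (at about (286,308)). I'll compute it.

Run:
```python
from h import *
c=eyes.capture("scene"); w=eyes.capture("wrist")
a=lambda x,y:(310+(x+.5)/5-.5,140+(y+.5)/5-.5)
print("rim",onz(ray(c,*a(286,308)),134),"base",onz(ray(c,*a(282,409)),65))
print("cover edges",onz(ray(c,*a(231,265)),158),onz(ray(c,*a(362,265)),158),"c",onz(ray(c,*a(297,266)),160))
print("proj of tcp-based cover",proj(c,[623.1,181.1,160]),proj(c,[624.4,180,134]),a(297,266),a(286,308))
print("wrist disc c",onz(fray(w,316.5,249),160))
```

```text
rim [629.09315826 180.56174064 134.        ] base [626.78258714 181.18954984  65.        ]
cover edges [635.89274923 152.64395597 158.        ] [611.3785032  213.30923927 158.        ] c [626.96547478 184.24817816 160.        ]
proj of tcp-based cover [368.27889682 191.67286122] [367.1715149  200.10633948] (369.0, 192.8) (366.8, 201.2)
wrist disc c [621.27498461 181.65500873 160.        ]
```

The cover should shift about +2.5 in x and −2.5 in y. I'll correct that and lower in steps.

```bash
python3 -m handwheel '[{"grip":5,"tx":1.5,"ty":4,"tz":-1,"wx":0,"wy":0,"wz":0},{"grip":5,"tx":1,"ty":6,"tz":-1,"wx":0,"wy":0,"wz":0},{"grip":5,"tx":0,"ty":5,"tz":-0.5,"wx":0,"wy":0,"wz":0},{"grip":5,"tx":0,"ty":4,"tz":0,"wx":0,"wy":0,"wz":0},{"grip":5,"tx":0,"ty":0,"tz":0,"wx":0,"wy":0,"wz":0},{"grip":5,"tx":0,"ty":0,"tz":0,"wx":0,"wy":0,"wz":0}]'
python3 - <<'E'
from h import *
delta([625,180,143])
s=eyes.capture("scene"); crop(s,310,430,140,260,5,"pics/s11.png")
E
```

```text
time_s: 11.87
eef_pos: [626.5, 177.4, 146.9]
ee_rot: [-0.707, 0.707, -0.0, -0.0]
force: [0.3, 0.8, -0.1]
grip_width: 0.174
t=11.87 pos [626.5 177.4 146.9] tool d [-1.5  3.9  2.6] F [ 0.3  0.8 -0.1] grip 14.9
jaw axis deg 90.0 ty down [-0.001 -0.    -1.   ]
```

View pics/s11.png

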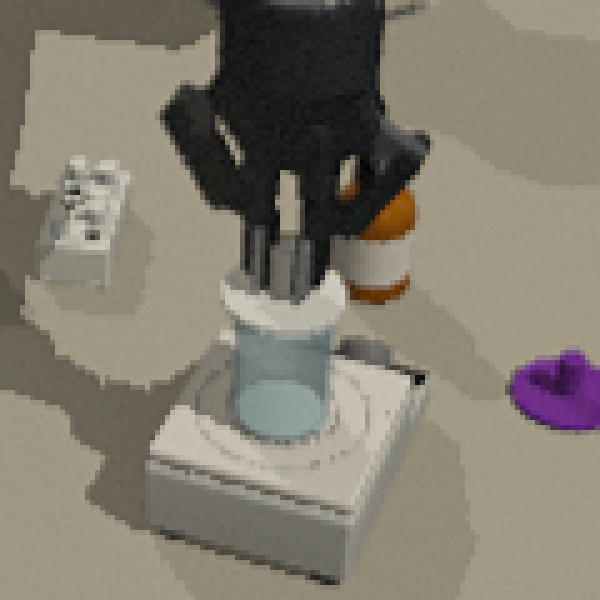

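The cover is now centred at 283.5 against 286 for the rim. Small correction, then touch down.

```bash
python3 -m handwheel '[{"grip":5,"tx":-0.5,"ty":1,"tz":1.5,"wx":0,"wy":0,"wz":0},{"grip":5,"tx":0,"ty":1.5,"tz":0,"wx":0,"wy":0,"wz":0},{"grip":5,"tx":0,"ty":1,"tz":0,"wx":0,"wy":0,"wz":0},{"grip":5,"tx":0,"ty":0,"tz":0,"wx":0,"wy":0,"wz":0}]'
python3 -m handwheel '[{"grip":5,"tx":0,"ty":0.5,"tz":0,"wx":0,"wy":0,"wz":0},{"grip":5,"tx":0,"ty":0.5,"tz":0,"wx":0,"wy":0,"wz":0},{"grip":5,"tx":0,"ty":0,"tz":0,"wx":0,"wy":0,"wz":0}]'
```

```text
time_s: 12.25
eef_pos: [626.0, 179.0, 143.6]
ee_rot: [-0.707, 0.707, -0.0, -0.0]
force: [-0.1, 0.4, -0.3]
grip_width: 0.174
time_s: 12.5
eef_pos: [626.1, 179.0, 142.7]
ee_rot: [-0.707, 0.707, 0.0, -0.0]
force: [-0.2, -0.4, -0.8]
grip_width: 0.176
```

```bash
python3 -m handwheel '[{"grip":5,"tx":0,"ty":0.5,"tz":0,"wx":0,"wy":0,"wz":0},{"grip":5,"tx":0,"ty":0.5,"tz":0,"wx":0,"wy":0,"wz":0},{"grip":5,"tx":0,"ty":0,"tz":0,"wx":0,"wy":0,"wz":0}]'
python3 - <<'E'
from h import *
delta([625,180,143])
s=eyes.capture("scene"); crop(s,340,400,160,240,8,"pics/s12.png")
E
```

```text
time_s: 12.75
eef_pos: [626.3, 179.0, 142.6]
ee_rot: [0.707, -0.707, -0.0, -0.0]
force: [-1.4, -0.5, 4.6]
grip_width: 0.17
t=12.75 pos [626.3 179.  142.6] tool d [-1.3 -0.4  1. ] F [-1.4 -0.5  4.6] grip 14.5
jaw axis deg 90.0 ty down [ 0.001  0.    -1.   ]
```

View pics/s12.png

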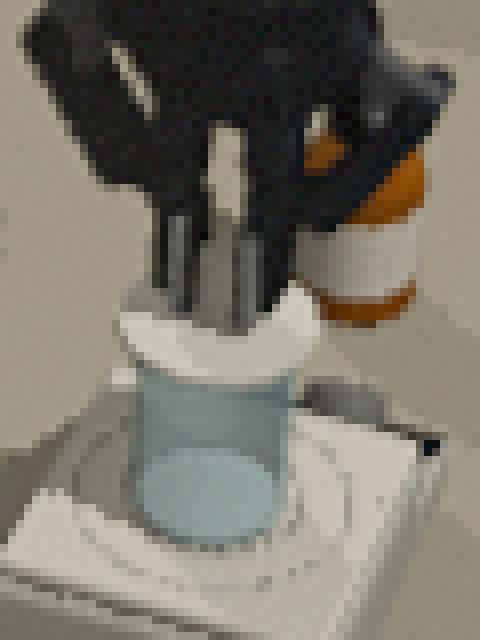

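Contact at 4.6 N, and the cover is centred to within 1 px. Release and rise.

```bash
python3 -m handwheel '[{"grip":15,"tx":0,"ty":-0.5,"tz":0,"wx":0,"wy":0,"wz":0},{"grip":20,"tx":0,"ty":0,"tz":0,"wx":0,"wy":0,"wz":0},{"grip":30,"tx":0,"ty":0,"tz":0,"wx":0,"wy":0,"wz":0},{"grip":45,"tx":0,"ty":0,"tz":0,"wx":0,"wy":0,"wz":0},{"grip":50,"tx":0,"ty":-15,"tz":0,"wx":0,"wy":0,"wz":0},{"grip":60,"tx":0,"ty":-30,"tz":0,"wx":0,"wy":0,"wz":0},{"grip":70,"tx":0,"ty":-20,"tz":0,"wx":0,"wy":0,"wz":0},{"grip":80,"tx":0,"ty":0,"tz":0,"wx":0,"wy":0,"wz":0},{"grip":80,"tx":0,"ty":0,"tz":0,"wx":0,"wy":0,"wz":0}]'
python3 - <<'E'
from h import *
delta([417.4,170.5,210])
c=eyes.capture("wrist"); crop(c,200,440,100,300,3,"pics/w13.png")
s=eyes.capture("scene"); crop(s,320,420,150,250,6,"pics/s13.png")
E
```

```text
time_s: 13.55
eef_pos: [626.4, 179.0, 208.1]
ee_rot: [0.707, -0.707, -0.001, -0.001]
force: [0.6, -0.4, -1.0]
grip_width: 0.937
t=13.55 pos [626.4 179.  208.1] tool d [-209.    -2.3   -8.5] F [ 0.6 -0.4 -1. ] grip 80.0
jaw axis deg 90.0 ty down [ 0.002  0.    -1.   ]
```

View pics/w13.png

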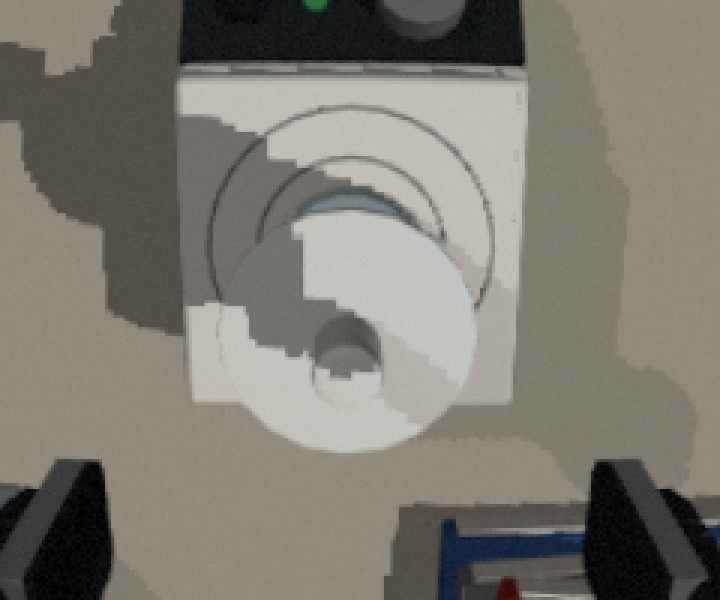

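View pics/s13.png

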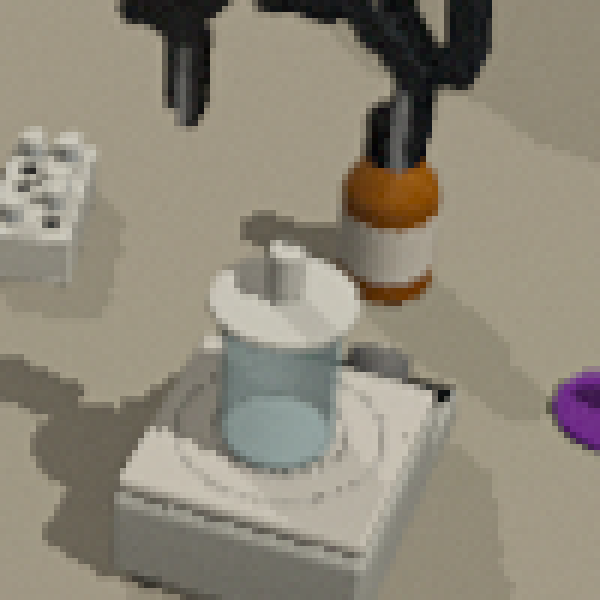

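Run:
```python
from h import *
c=eyes.capture("wrist"); a=lambda x,y:(200+(x+.5)/3-.5,100+(y+.5)/3-.5)
f=lambda p,z:onz(fray(c,*a(*p)),z)
print("cover",(f((349,210),138)+f((349,452),138))/2,(f((218,330),138)+f((477,330),138))/2)
print("ring outer L R top",f((208,240),62),f((494,240),62),f((350,106),62),f((350,156),62))
s=eyes.capture("scene"); b=lambda x,y:(320+(x+.5)/6-.5,150+(y+.5)/6-.5)
print("S cover",onz(ray(s,*b(284.5,301)),138),"base", onz(ray(s,*b(277.5,434)),65))
```

```text
cover [623.61987173 179.89266558 138.        ] [621.97372619 179.53167371 138.        ]
ring outer L R top [618.15033589 134.90116373  62.        ] [618.0236678  226.64116387  62.        ] [575.51944666 180.32730332  62.        ] [591.22768586 180.35898346  62.        ]
S cover [628.19840278 180.58670435 138.        ] base [628.94012728 181.4450199   65.        ]
```

The cover rests within about 2 mm of the beaker's axis and is level. Next the bottle: I'll take it by the cap, since a body grip would bring the palm onto the cap.

```bash
python3 -m handwheel '[{"grip":65,"tx":-20,"ty":0,"tz":-1,"wx":0,"wy":0,"wz":0},{"grip":65,"tx":-36,"ty":0,"tz":-1.5,"wx":0,"wy":0,"wz":0},{"grip":65,"tx":-36,"ty":0,"tz":-1.5,"wx":0,"wy":0,"wz":0},{"grip":65,"tx":-36,"ty":5,"tz":-1.5,"wx":0,"wy":0,"wz":0},{"grip":65,"tx":-36,"ty":5,"tz":-1.5,"wx":0,"wy":0,"wz":0},{"grip":65,"tx":-30,"ty":5,"tz":-1,"wx":0,"wy":0,"wz":0},{"grip":65,"tx":-15,"ty":0,"tz":0,"wx":0,"wy":0,"wz":0},{"grip":65,"tx":0,"ty":0,"tz":0,"wx":0,"wy":0,"wz":0},{"grip":65,"tx":0,"ty":0,"tz":0,"wx":0,"wy":0,"wz":0}]'
python3 - <<'E'
from h import *
delta([417.4,170.5,73])
c=eyes.capture("wrist"); cv2.imwrite("pics/w14.png",c["pixels"][:,:,::-1])
print(fproj(c,[417.4,170.5,102]),fproj(c,[417.4,170.5,60]))
E
```

```text
time_s: 14.5
eef_pos: [417.2, 171.0, 192.4]
ee_rot: [0.707, -0.707, -0.0, 0.0]
force: [0.9, 0.0, -0.0]
grip_width: 0.764
t=14.50 pos [417.2 171.  192.4] tool d [  0.2 119.4  -0.5] F [ 0.9  0.  -0. ] grip 65.2
jaw axis deg 90.0 ty down [ 0.  0. -1.]
[314.06730384 204.88926237] [314.1976096  190.42046992]
```

View pics/w14.png

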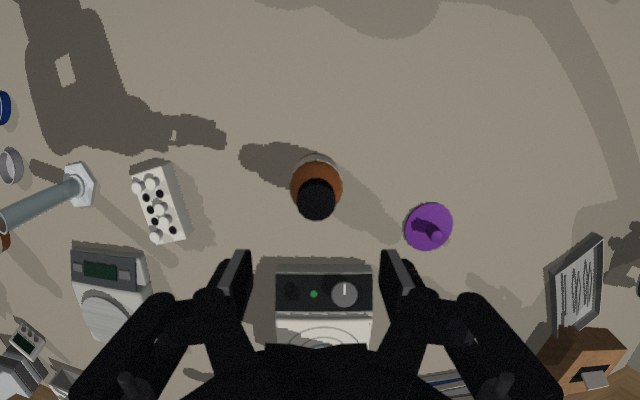

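The cap is centred at (317,202), against predicted (314,205), so it's within 2 mm. Descend onto the cap.

```bash
python3 -m handwheel '[{"grip":65,"tx":-1,"ty":20,"tz":1,"wx":0,"wy":0,"wz":0},{"grip":65,"tx":0,"ty":30,"tz":0,"wx":0,"wy":0,"wz":0},{"grip":65,"tx":0,"ty":30,"tz":0,"wx":0,"wy":0,"wz":0},{"grip":65,"tx":0,"ty":25,"tz":0,"wx":0,"wy":0,"wz":0},{"grip":65,"tx":0,"ty":13,"tz":0,"wx":0,"wy":0,"wz":0},{"grip":60,"tx":0,"ty":0,"tz":0,"wx":0,"wy":0,"wz":0},{"grip":50,"tx":0,"ty":0,"tz":0,"wx":0,"wy":0,"wz":0},{"grip":42,"tx":0,"ty":0,"tz":0,"wx":0,"wy":0,"wz":0},{"grip":36,"tx":0,"ty":0,"tz":0,"wx":0,"wy":0,"wz":0},{"grip":36,"tx":0,"ty":0,"tz":0,"wx":0,"wy":0,"wz":0}]'
python3 -m handwheel '[{"grip":28,"tx":0,"ty":0,"tz":0,"wx":0,"wy":0,"wz":0},{"grip":22,"tx":0,"ty":0,"tz":0,"wx":0,"wy":0,"wz":0},{"grip":22,"tx":0,"ty":0,"tz":0,"wx":0,"wy":0,"wz":0},{"grip":22,"tx":0,"ty":0,"tz":0,"wx":0,"wy":0,"wz":0}]' 40
python3 - <<'E'
from h import *
delta([620,298,150])
E
```

```text
time_s: 15.38
eef_pos: [416.8, 172.0, 75.2]
ee_rot: [0.707, -0.707, -0.001, -0.001]
force: [-0.6, 0.5, 0.7]
grip_width: 0.421
time_s: 15.72
eef_pos: [416.8, 172.0, 75.2]
ee_rot: [0.707, -0.707, -0.001, -0.001]
force: [-0.2, -1.6, 6.1]
grip_width: 0.362
t=15.72 pos [416.8 172.   75.2] tool d [203.4 -74.4 126. ] F [-0.2 -1.6  6.1] grip 30.9
jaw axis deg 90.0 ty down [ 0.002  0.    -1.   ]
```

```bash
python3 -m handwheel '[{"grip":22,"tx":0,"ty":-8,"tz":0,"wx":0,"wy":0,"wz":0},{"grip":22,"tx":0,"ty":-20,"tz":0,"wx":0,"wy":0,"wz":0},{"grip":22,"tx":0,"ty":-28,"tz":0,"wx":0,"wy":0,"wz":0},{"grip":22,"tx":5,"ty":-24,"tz":10,"wx":0,"wy":0,"wz":0},{"grip":22,"tx":10,"ty":-8,"tz":22,"wx":0,"wy":0,"wz":0},{"grip":22,"tx":15,"ty":0,"tz":28,"wx":0,"wy":0,"wz":0},{"grip":22,"tx":20,"ty":0,"tz":28,"wx":0,"wy":0,"wz":0},{"grip":22,"tx":25,"ty":0,"tz":22,"wx":0,"wy":0,"wz":0},{"grip":22,"tx":30,"ty":0,"tz":12,"wx":0,"wy":0,"wz":0},{"grip":22,"tx":30,"ty":0,"tz":4,"wx":0,"wy":0,"wz":0}]'
python3 -m handwheel '[{"grip":22,"tx":25,"ty":0,"tz":0,"wx":0,"wy":0,"wz":0},{"grip":22,"tx":20,"ty":0,"tz":0,"wx":0,"wy":0,"wz":0},{"grip":22,"tx":10,"ty":0,"tz":0,"wx":0,"wy":0,"wz":0},{"grip":22,"tx":0,"ty":0,"tz":0,"wx":0,"wy":0,"wz":0},{"grip":22,"tx":0,"ty":0,"tz":0,"wx":0,"wy":0,"wz":0}]'
python3 - <<'E'
from h import *
delta([607,299,75.2])
s=eyes.capture("scene"); crop(s,310,450,120,260,5,"pics/s15.png")
E
```

```text
time_s: 16.55
eef_pos: [551.5, 300.2, 162.6]
ee_rot: [0.707, -0.707, -0.001, 0.001]
force: [-0.4, -0.1, -0.8]
grip_width: 0.364
time_s: 16.97
eef_pos: [605.7, 297.9, 162.1]
ee_rot: [-0.707, 0.707, -0.0, -0.0]
force: [-0.3, 0.6, -1.0]
grip_width: 0.358
t=16.97 pos [605.7 297.9 162.1] tool d [ 1.4 86.9  1.1] F [-0.3  0.6 -1. ] grip 30.6
jaw axis deg 90.0 ty down [-0.001 -0.    -1.   ]
```

View pics/s15.png

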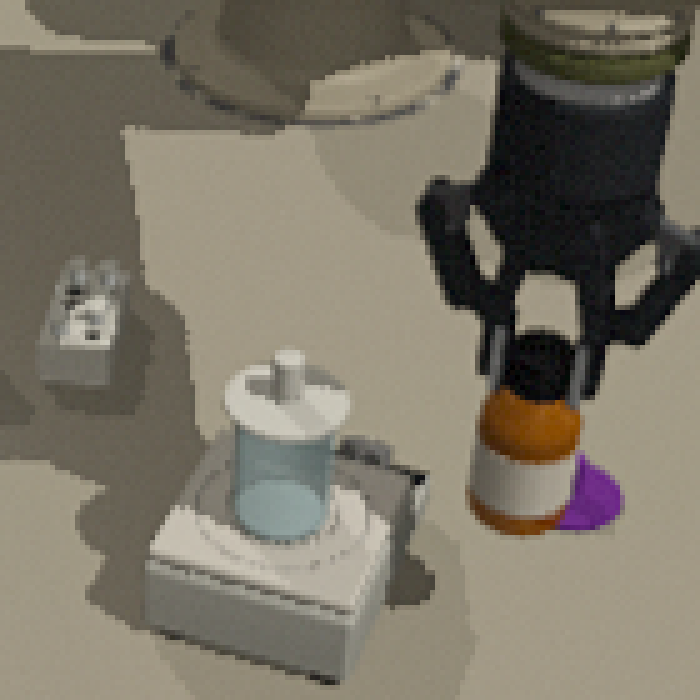

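The bottle hangs upright beside the stirrer; the purple cover is well in front of it. Lower it.

```bash
python3 -m handwheel '[{"grip":22,"tx":1,"ty":15,"tz":0,"wx":0,"wy":0,"wz":0},{"grip":22,"tx":0,"ty":22,"tz":0,"wx":0,"wy":0,"wz":0},{"grip":22,"tx":0,"ty":22,"tz":0,"wx":0,"wy":0,"wz":0},{"grip":22,"tx":0,"ty":15,"tz":0,"wx":0,"wy":0,"wz":0},{"grip":22,"tx":0,"ty":7,"tz":0,"wx":0,"wy":0,"wz":0},{"grip":22,"tx":0,"ty":2,"tz":0,"wx":0,"wy":0,"wz":0},{"grip":22,"tx":0,"ty":0,"tz":0,"wx":0,"wy":0,"wz":0},{"grip":22,"tx":0,"ty":0,"tz":0,"wx":0,"wy":0,"wz":0}]'
python3 -m handwheel '[{"grip":22,"tx":0,"ty":1,"tz":0,"wx":0,"wy":0,"wz":0},{"grip":22,"tx":0,"ty":0,"tz":0,"wx":0,"wy":0,"wz":0}]'
```

```text
time_s: 17.68
eef_pos: [607.4, 298.3, 80.8]
ee_rot: [0.707, -0.707, -0.001, -0.001]
force: [-0.3, 0.3, -1.4]
grip_width: 0.362
time_s: 17.85
eef_pos: [607.3, 298.1, 79.1]
ee_rot: [0.707, -0.707, -0.001, -0.0]
force: [0.1, -0.0, -2.3]
grip_width: 0.362
```

```bash
python3 -m handwheel '[{"grip":22,"tx":0,"ty":1,"tz":0,"wx":0,"wy":0,"wz":0},{"grip":22,"tx":0,"ty":1,"tz":0,"wx":0,"wy":0,"wz":0},{"grip":22,"tx":0,"ty":1,"tz":0,"wx":0,"wy":0,"wz":0},{"grip":22,"tx":0,"ty":0,"tz":0,"wx":0,"wy":0,"wz":0}]'
python3 -m handwheel '[{"grip":22,"tx":0,"ty":0.5,"tz":0,"wx":0,"wy":0,"wz":0},{"grip":22,"tx":0,"ty":0.5,"tz":0,"wx":0,"wy":0,"wz":0},{"grip":22,"tx":0,"ty":0,"tz":0,"wx":0,"wy":0,"wz":0}]'
```

```text
time_s: 18.18
eef_pos: [607.2, 298.0, 75.4]
ee_rot: [0.707, -0.707, -0.0, -0.0]
force: [0.1, 0.5, -0.5]
grip_width: 0.361
time_s: 18.43
eef_pos: [607.5, 298.0, 75.3]
ee_rot: [0.707, -0.707, -0.001, -0.0]
force: [-2.2, -0.1, 5.2]
grip_width: 0.361
```

Touched down (5 N). Release and rise.

```bash
python3 -m handwheel '[{"grip":32,"tx":0,"ty":-0.5,"tz":0,"wx":0,"wy":0,"wz":0},{"grip":36,"tx":0,"ty":0,"tz":0,"wx":0,"wy":0,"wz":0},{"grip":42,"tx":0,"ty":0,"tz":0,"wx":0,"wy":0,"wz":0},{"grip":50,"tx":0,"ty":-5,"tz":0,"wx":0,"wy":0,"wz":0},{"grip":50,"tx":0,"ty":-20,"tz":0,"wx":0,"wy":0,"wz":0},{"grip":50,"tx":0,"ty":-30,"tz":0,"wx":0,"wy":0,"wz":0},{"grip":50,"tx":0,"ty":-35,"tz":0,"wx":0,"wy":0,"wz":0},{"grip":50,"tx":0,"ty":-35,"tz":0,"wx":0,"wy":0,"wz":0},{"grip":50,"tx":0,"ty":-20,"tz":0,"wx":0,"wy":0,"wz":0},{"grip":50,"tx":0,"ty":0,"tz":0,"wx":0,"wy":0,"wz":0}]'
python3 - <<'E'
from h import *
delta([386,-318,120])
s=eyes.capture("scene"); crop(s,310,450,120,260,5,"pics/s16.png")
E
```

```text
time_s: 19.27
eef_pos: [608.4, 298.5, 225.9]
ee_rot: [0.708, -0.706, -0.003, -0.003]
force: [0.5, 0.2, 0.1]
grip_width: 0.589
t=19.27 pos [608.4 298.5 225.9] tool d [-223.6  102.2 -616.7] F [0.5 0.2 0.1] grip 50.3
jaw axis deg 90.0 ty down [ 0.009  0.003 -1.   ]
```

View pics/s16.png

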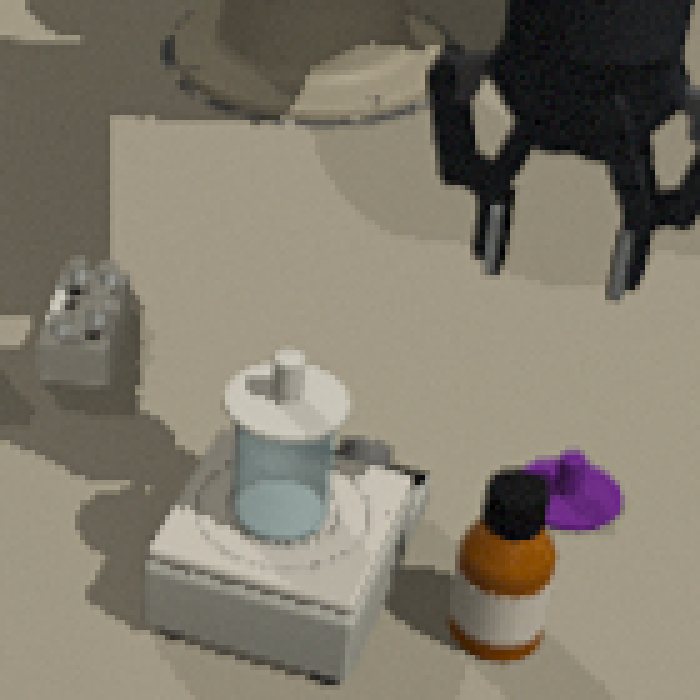

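The bottle stands upright beside the stirrer, with its foot at about (498,640) in the crop. Now cross over to the dish.

```bash
python3 -m handwheel '[{"grip":50,"tx":-7,"ty":0,"tz":-19,"wx":0,"wy":0,"wz":0},{"grip":60,"tx":-13,"ty":0,"tz":-36,"wx":0,"wy":0,"wz":0},{"grip":70,"tx":-13,"ty":0,"tz":-37,"wx":0,"wy":0,"wz":0},{"grip":80,"tx":-13,"ty":0,"tz":-37,"wx":0,"wy":0,"wz":0},{"grip":85,"tx":-13,"ty":0,"tz":-37,"wx":0,"wy":0,"wz":0},{"grip":85,"tx":-13,"ty":0,"tz":-37,"wx":0,"wy":0,"wz":0},{"grip":85,"tx":-13,"ty":0,"tz":-37,"wx":0,"wy":0,"wz":0},{"grip":85,"tx":-13,"ty":0,"tz":-37,"wx":0,"wy":0,"wz":0},{"grip":85,"tx":-13,"ty":0,"tz":-37,"wx":0,"wy":0,"wz":0},{"grip":85,"tx":-13,"ty":0,"tz":-37,"wx":0,"wy":0,"wz":0}]'
python3 -m handwheel '[{"grip":85,"tx":-13,"ty":0,"tz":-37,"wx":0,"wy":0,"wz":0},{"grip":85,"tx":-13,"ty":0,"tz":-37,"wx":0,"wy":0,"wz":0},{"grip":85,"tx":-13,"ty":0,"tz":-37,"wx":0,"wy":0,"wz":0},{"grip":85,"tx":-13,"ty":0,"tz":-37,"wx":0,"wy":0,"wz":0},{"grip":85,"tx":-13,"ty":10,"tz":-37,"wx":0,"wy":0,"wz":0},{"grip":85,"tx":-13,"ty":20,"tz":-30,"wx":0,"wy":0,"wz":0},{"grip":85,"tx":-10,"ty":30,"tz":-20,"wx":0,"wy":0,"wz":0},{"grip":85,"tx":0,"ty":20,"tz":0,"wx":0,"wy":0,"wz":0},{"grip":85,"tx":0,"ty":0,"tz":0,"wx":0,"wy":0,"wz":0},{"grip":85,"tx":0,"ty":0,"tz":0,"wx":0,"wy":0,"wz":0}]'
python3 - <<'E'
from h import *
delta([386,-318,5])
c=eyes.capture("wrist"); cv2.imwrite("pics/w17.png",c["pixels"][:,:,::-1])
print(fproj(c,[386,-318,22]),fproj(c,[386,-318,0]))
E
```

```text
time_s: 20.15
eef_pos: [481.6, -54.3, 218.6]
ee_rot: [0.707, -0.707, 0.001, 0.001]
force: [0.8, -0.6, 0.7]
grip_width: 0.991
time_s: 20.98
eef_pos: [394.8, -287.4, 139.0]
ee_rot: [0.708, -0.706, 0.001, 0.001]
force: [-0.8, 0.5, 1.2]
grip_width: 0.994
t=20.98 pos [ 394.8 -287.4  139. ] tool d [ -8.5 133.9 -30.9] F [-0.8  0.5  1.2] grip 84.9
jaw axis deg 90.0 ty down [-0.002  0.002 -1.   ]
[279.33242352 185.67655571] [281.85839576 179.67030825]
```

View pics/w17.png

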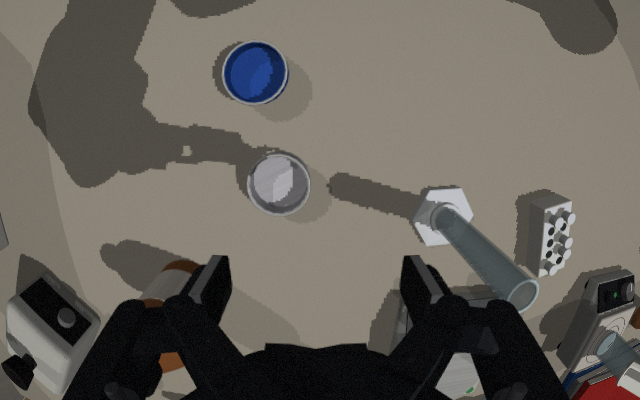

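The dish rim is centred at (278,184), against predicted (279,186). Go over it and down to TCP z ≈ 2–3.

```bash
python3 -m handwheel '[{"grip":85,"tx":-9,"ty":0,"tz":-31,"wx":0,"wy":0,"wz":0},{"grip":85,"tx":0,"ty":20,"tz":0,"wx":0,"wy":0,"wz":0},{"grip":85,"tx":0,"ty":30,"tz":0,"wx":0,"wy":0,"wz":0},{"grip":85,"tx":0,"ty":30,"tz":0,"wx":0,"wy":0,"wz":0},{"grip":85,"tx":0,"ty":20,"tz":0,"wx":0,"wy":0,"wz":0},{"grip":85,"tx":0,"ty":8,"tz":0,"wx":0,"wy":0,"wz":0},{"grip":85,"tx":0,"ty":0,"tz":0,"wx":0,"wy":0,"wz":0},{"grip":85,"tx":0,"ty":0,"tz":0,"wx":0,"wy":0,"wz":0}]'
python3 - <<'E'
from h import *
delta([386,-318,2])
c=eyes.capture("wrist"); cv2.imwrite("pics/w18.png",c["pixels"][:,:,::-1])
print(fproj(c,[386,-318,22]),fproj(c,[386,-318,0]))
E
```

```text
time_s: 21.7
eef_pos: [387.1, -319.5, 33.2]
ee_rot: [-0.707, 0.708, 0.001, 0.0]
force: [0.8, -0.7, 0.3]
grip_width: 0.996
t=21.70 pos [ 387.1 -319.5   33.2] tool d [-1.1 31.2  1.5] F [ 0.8 -0.7  0.3] grip 85.1
jaw axis deg 90.1 ty down [ 0.001 -0.002 -1.   ]
[317.18357055 247.98599831] [317.01173838 232.13536574]
```

View pics/w18.png

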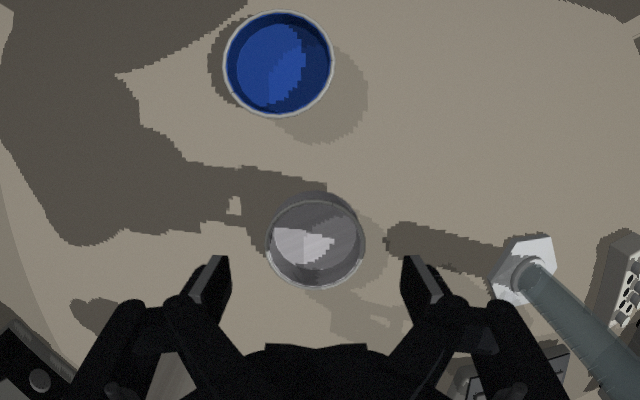

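The dish is centred between the fingers (rim at (315,245)). Final descent and grip.

```bash
python3 -m handwheel '[{"grip":85,"tx":-1.5,"ty":12,"tz":0.5,"wx":0,"wy":0,"wz":0},{"grip":85,"tx":0,"ty":12,"tz":0,"wx":0,"wy":0,"wz":0},{"grip":85,"tx":0,"ty":6,"tz":0,"wx":0,"wy":0,"wz":0},{"grip":85,"tx":0,"ty":0,"tz":0,"wx":0,"wy":0,"wz":0},{"grip":75,"tx":0,"ty":0,"tz":0,"wx":0,"wy":0,"wz":0},{"grip":67,"tx":0,"ty":0,"tz":0,"wx":0,"wy":0,"wz":0},{"grip":61,"tx":0,"ty":0,"tz":0,"wx":0,"wy":0,"wz":0}]' 20
python3 - <<'E'
from h import *
delta([386,-318,2])
E
```

```text
time_s: 22.33
eef_pos: [385.1, -319.0, 2.6]
ee_rot: [-0.707, 0.708, 0.0, 0.0]
force: [1.5, -0.3, 0.1]
grip_width: 0.715
t=22.33 pos [ 385.1 -319.     2.6] tool d [0.9 0.6 1. ] F [ 1.5 -0.3  0.1] grip 61.1
jaw axis deg 90.0 ty down [ 0.001 -0.001 -1.   ]
```

```bash
python3 -m handwheel '[{"grip":55,"tx":0,"ty":0,"tz":0,"wx":0,"wy":0,"wz":0},{"grip":48,"tx":0,"ty":0,"tz":0,"wx":0,"wy":0,"wz":0},{"grip":48,"tx":0,"ty":0,"tz":0,"wx":0,"wy":0,"wz":0},{"grip":48,"tx":0,"ty":0,"tz":0,"wx":0,"wy":0,"wz":0}]' 20
python3 -m handwheel '[{"grip":48,"tx":0,"ty":-8,"tz":0,"wx":0,"wy":0,"wz":0},{"grip":48,"tx":0,"ty":-20,"tz":0,"wx":0,"wy":0,"wz":0},{"grip":48,"tx":0,"ty":-25,"tz":0,"wx":0,"wy":0,"wz":0},{"grip":48,"tx":0,"ty":-30,"tz":0,"wx":0,"wy":0,"wz":0},{"grip":48,"tx":0,"ty":-30,"tz":0,"wx":0,"wy":0,"wz":0},{"grip":48,"tx":0,"ty":-30,"tz":0,"wx":0,"wy":0,"wz":0},{"grip":48,"tx":0,"ty":0,"tz":0,"wx":0,"wy":0,"wz":0},{"grip":48,"tx":0,"ty":0,"tz":0,"wx":0,"wy":0,"wz":0}]'
python3 - <<'E'
from h import *
delta([620.5,-127,100])
c=eyes.capture("wrist"); cv2.imwrite("pics/w19.png",c["pixels"][:,:,::-1])
E
```

```text
time_s: 22.67
eef_pos: [385.0, -318.9, 2.7]
ee_rot: [-0.707, 0.707, 0.0, 0.0]
force: [-1.2, 3.0, 7.3]
grip_width: 0.646
time_s: 23.33
eef_pos: [385.1, -319.0, 146.6]
ee_rot: [-0.706, 0.708, 0.001, 0.001]
force: [-0.1, 0.5, -1.3]
grip_width: 0.644
t=23.33 pos [ 385.1 -319.   146.6] tool d [235.3  46.5 192.1] F [-0.1  0.5 -1.3] grip 55.0
jaw axis deg 90.0 ty down [ 0.002 -0.003 -1.   ]
```

View pics/w19.png

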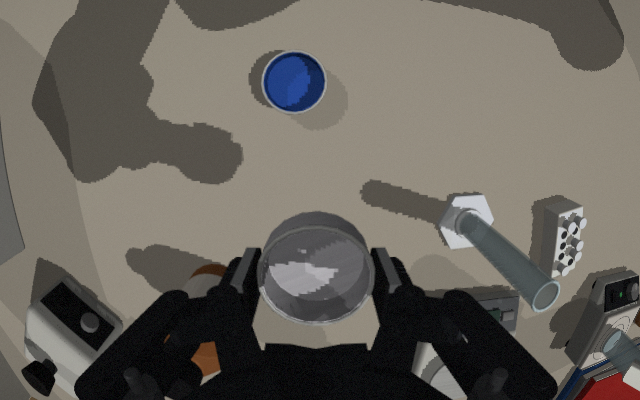

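The dish is held level (rim centre at about (316,273)). Carry it to the pan.

```bash
python3 -m handwheel '[{"grip":48,"tx":13,"ty":0,"tz":10,"wx":0,"wy":0,"wz":0},{"grip":48,"tx":27,"ty":0,"tz":22,"wx":0,"wy":0,"wz":0},{"grip":48,"tx":29,"ty":0,"tz":24,"wx":0,"wy":0,"wz":0},{"grip":48,"tx":29,"ty":0,"tz":24,"wx":0,"wy":0,"wz":0},{"grip":48,"tx":29,"ty":0,"tz":24,"wx":0,"wy":0,"wz":0},{"grip":48,"tx":29,"ty":0,"tz":24,"wx":0,"wy":0,"wz":0},{"grip":48,"tx":29,"ty":0,"tz":24,"wx":0,"wy":0,"wz":0},{"grip":48,"tx":25,"ty":0,"tz":20,"wx":0,"wy":0,"wz":0},{"grip":48,"tx":15,"ty":0,"tz":12,"wx":0,"wy":0,"wz":0},{"grip":48,"tx":10,"ty":0,"tz":8,"wx":0,"wy":0,"wz":0}]'
python3 -m handwheel '[{"grip":48,"tx":0,"ty":0,"tz":0,"wx":0,"wy":0,"wz":0},{"grip":48,"tx":0,"ty":0,"tz":0,"wx":0,"wy":0,"wz":0}]'
python3 - <<'E'
from h import *
delta([620.5,-127,60])
c=eyes.capture("wrist"); cv2.imwrite("pics/w20.png",c["pixels"][:,:,::-1])
E
```

```text
time_s: 24.22
eef_pos: [620.5, -124.3, 142.8]
ee_rot: [0.708, -0.707, 0.0, 0.002]
force: [0.4, -1.1, -1.8]
grip_width: 0.644
time_s: 24.38
eef_pos: [619.1, -126.3, 143.3]
ee_rot: [0.707, -0.707, 0.001, 0.001]
force: [-0.6, -0.4, -1.1]
grip_width: 0.646
t=24.38 pos [ 619.1 -126.3  143.3] tool d [ 1.6 83.3 -0.8] F [-0.6 -0.4 -1.1] grip 55.2
jaw axis deg 90.1 ty down [-0.003  0.001 -1.   ]
```

View pics/w20.png

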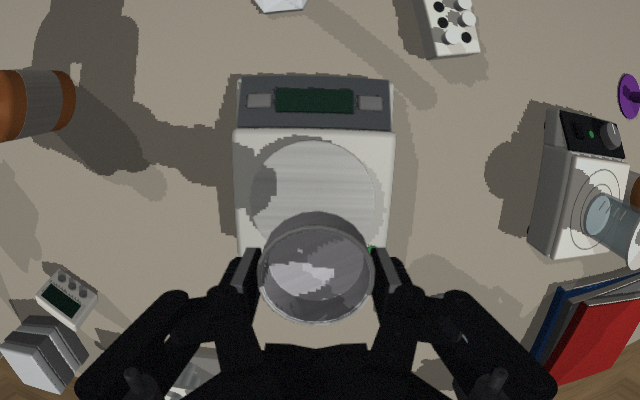

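```bash
python3 - <<'E'
from h import *
c=eyes.capture("wrist")
L,R,T=[onz(fray(c,*p),56) for p in[(249,198),(382.5,198),(315.5,136.5)]]
print(L,R,T,"centre",T[0]+50,(L[1]+R[1])/2)
print("dish rim",onz(fray(c,316.5,274),162))
E
python3 -m handwheel '[{"grip":48,"tx":1,"ty":15,"tz":0,"wx":0,"wy":0,"wz":0},{"grip":48,"tx":0,"ty":22,"tz":0,"wx":0,"wy":0,"wz":0},{"grip":48,"tx":0,"ty":18,"tz":0,"wx":0,"wy":0,"wz":0},{"grip":48,"tx":0,"ty":12,"tz":0,"wx":0,"wy":0,"wz":0},{"grip":48,"tx":0,"ty":4,"tz":0,"wx":0,"wy":0,"wz":0},{"grip":48,"tx":0,"ty":0,"tz":0,"wx":0,"wy":0,"wz":0},{"grip":48,"tx":0,"ty":0,"tz":0,"wx":0,"wy":0,"wz":0}]'
python3 - <<'E'
from h import *
delta([620.5,-127,60])
E
```

```text
[ 612.30327362 -178.8698974    56.        ] [612.22494973 -72.96414276  56.        ] [ 564.33347106 -126.21318177   56.        ] centre 614.3334710567484 -125.91702008329929
dish rim [ 616.75824927 -125.89551606  162.        ]
time_s: 25.07
eef_pos: [620.9, -127.0, 74.7]
ee_rot: [-0.707, 0.707, 0.0, 0.0]
force: [0.3, -0.1, -0.6]
grip_width: 0.649
t=25.07 pos [ 620.9 -127.    74.7] tool d [-0.4 14.7 -0. ] F [ 0.3 -0.1 -0.6] grip 55.4
jaw axis deg 90.0 ty down [ 0.001 -0.    -1.   ]
```

```bash
python3 -m handwheel '[{"grip":48,"tx":-2,"ty":5,"tz":0,"wx":0,"wy":0,"wz":0},{"grip":48,"tx":0,"ty":5,"tz":0,"wx":0,"wy":0,"wz":0},{"grip":48,"tx":0,"ty":3,"tz":0,"wx":0,"wy":0,"wz":0},{"grip":48,"tx":0,"ty":1,"tz":0,"wx":0,"wy":0,"wz":0},{"grip":48,"tx":0,"ty":0,"tz":0,"wx":0,"wy":0,"wz":0}]'
python3 -m handwheel '[{"grip":48,"tx":0,"ty":1,"tz":0,"wx":0,"wy":0,"wz":0},{"grip":48,"tx":0,"ty":0.5,"tz":0,"wx":0,"wy":0,"wz":0},{"grip":48,"tx":0,"ty":0,"tz":0,"wx":0,"wy":0,"wz":0}]'
```

```text
time_s: 25.48
eef_pos: [618.6, -126.5, 59.5]
ee_rot: [0.707, -0.707, 0.0, 0.0]
force: [-0.7, -0.1, -0.4]
grip_width: 0.647
time_s: 25.73
eef_pos: [618.9, -126.6, 58.8]
ee_rot: [-0.707, 0.707, 0.0, 0.0]
force: [-0.4, 0.8, 2.6]
grip_width: 0.641
```

Contact (2.6 N at z 58.8, as expected). Release and look.

```bash
python3 -m handwheel '[{"grip":56,"tx":0,"ty":-0.5,"tz":0,"wx":0,"wy":0,"wz":0},{"grip":60,"tx":0,"ty":0,"tz":0,"wx":0,"wy":0,"wz":0},{"grip":68,"tx":0,"ty":0,"tz":0,"wx":0,"wy":0,"wz":0},{"grip":78,"tx":0,"ty":0,"tz":0,"wx":0,"wy":0,"wz":0},{"grip":80,"tx":0,"ty":-15,"tz":0,"wx":0,"wy":0,"wz":0},{"grip":80,"tx":0,"ty":-30,"tz":0,"wx":0,"wy":0,"wz":0},{"grip":80,"tx":0,"ty":-35,"tz":0,"wx":0,"wy":0,"wz":0},{"grip":80,"tx":0,"ty":-35,"tz":0,"wx":0,"wy":0,"wz":0},{"grip":80,"tx":0,"ty":-35,"tz":0,"wx":0,"wy":0,"wz":0},{"grip":80,"tx":0,"ty":0,"tz":0,"wx":0,"wy":0,"wz":0}]'
python3 - <<'E'
from h import *
delta([422,-158,210])
c=eyes.capture("wrist"); cv2.imwrite("pics/w21.png",c["pixels"][:,:,::-1])
E
```

```text
time_s: 26.57
eef_pos: [620.8, -127.3, 216.5]
ee_rot: [-0.705, 0.709, 0.004, 0.004]
force: [0.5, 0.3, 1.4]
grip_width: 0.938
t=26.57 pos [ 620.8 -127.3  216.5] tool d [-198.9    4.4  -30.6] F [0.5 0.3 1.4] grip 80.1
jaw axis deg 90.0 ty down [ 0.011 -0.005 -1.   ]
```

View pics/w21.png

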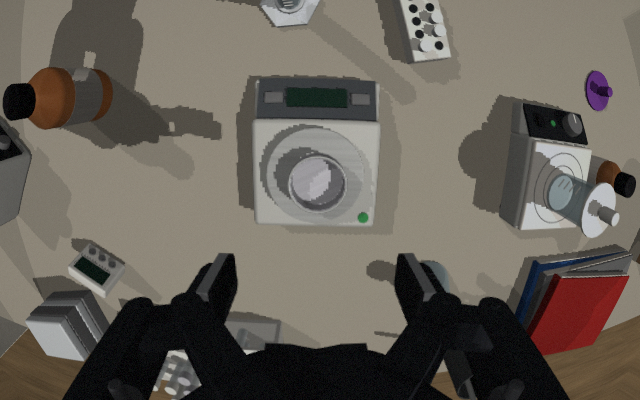

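The dish stands on the pan, rim (317,184), concentric with the pan (316,177). Now over to the cylinder.

```bash
python3 -m handwheel '[{"grip":75,"tx":-18,"ty":0,"tz":-3,"wx":0,"wy":0,"wz":0},{"grip":65,"tx":-34,"ty":0,"tz":-5,"wx":0,"wy":0,"wz":0},{"grip":60,"tx":-36,"ty":0,"tz":-6,"wx":0,"wy":0,"wz":0},{"grip":60,"tx":-36,"ty":0,"tz":-6,"wx":0,"wy":0,"wz":0},{"grip":60,"tx":-34,"ty":0,"tz":-5,"wx":0,"wy":0,"wz":0},{"grip":60,"tx":-26,"ty":0,"tz":-4,"wx":0,"wy":0,"wz":0},{"grip":60,"tx":-15,"ty":0,"tz":-2,"wx":0,"wy":0,"wz":0},{"grip":60,"tx":0,"ty":0,"tz":0,"wx":0,"wy":0,"wz":0},{"grip":60,"tx":0,"ty":0,"tz":0,"wx":0,"wy":0,"wz":0}]'
python3 - <<'E'
from h import *
delta([422,-158,87])
c=eyes.capture("wrist"); cv2.imwrite("pics/w22.png",c["pixels"][:,:,::-1])
for z in(7,87,150): print(fproj(c,[422,-158,z]))
E
```

```text
time_s: 27.37
eef_pos: [419.5, -157.6, 208.4]
ee_rot: [0.707, -0.707, 0.0, -0.0]
force: [1.3, 0.2, 0.8]
grip_width: 0.708
t=27.37 pos [ 419.5 -157.6  208.4] tool d [  2.6 121.4  -0.5] F [1.3 0.2 0.8] grip 60.5
jaw axis deg 90.0 ty down [-0.  0. -1.]
[314.34189142 175.90882122]
[314.19616741 196.33692026]
[314.01459541 222.56913339]
```

View pics/w22.png

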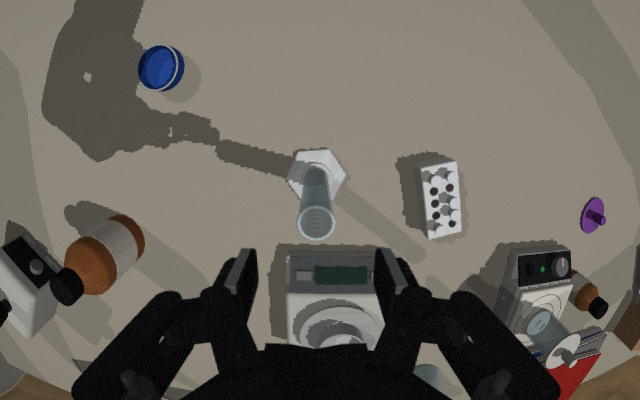

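The tube top is at (316,222) and the foot at (317,175), which match the predictions. Descend and grip.

```bash
python3 -m handwheel '[{"grip":60,"tx":2,"ty":12,"tz":1,"wx":0,"wy":0,"wz":0},{"grip":60,"tx":0,"ty":28,"tz":0,"wx":0,"wy":0,"wz":0},{"grip":60,"tx":0,"ty":30,"tz":0,"wx":0,"wy":0,"wz":0},{"grip":60,"tx":0,"ty":28,"tz":0,"wx":0,"wy":0,"wz":0},{"grip":60,"tx":0,"ty":18,"tz":0,"wx":0,"wy":0,"wz":0},{"grip":60,"tx":0,"ty":3,"tz":0,"wx":0,"wy":0,"wz":0},{"grip":50,"tx":0,"ty":0,"tz":0,"wx":0,"wy":0,"wz":0},{"grip":40,"tx":0,"ty":0,"tz":0,"wx":0,"wy":0,"wz":0},{"grip":32,"tx":0,"ty":0,"tz":0,"wx":0,"wy":0,"wz":0},{"grip":30,"tx":0,"ty":0,"tz":0,"wx":0,"wy":0,"wz":0}]'
python3 -m handwheel '[{"grip":26,"tx":0,"ty":0,"tz":0,"wx":0,"wy":0,"wz":0},{"grip":20,"tx":0,"ty":0,"tz":0,"wx":0,"wy":0,"wz":0},{"grip":16,"tx":0,"ty":0,"tz":0,"wx":0,"wy":0,"wz":0},{"grip":16,"tx":0,"ty":0,"tz":0,"wx":0,"wy":0,"wz":0}]' 30
python3 - <<'E'
from h import *
delta([610,27,170])
E
```

```text
time_s: 28.25
eef_pos: [422.3, -156.9, 90.8]
ee_rot: [-0.707, 0.708, 0.001, 0.0]
force: [0.2, -0.7, 0.3]
grip_width: 0.351
time_s: 28.58
eef_pos: [422.2, -157.1, 90.6]
ee_rot: [-0.707, 0.708, 0.001, 0.001]
force: [-0.6, -1.1, 7.2]
grip_width: 0.295
t=28.58 pos [ 422.2 -157.1   90.6] tool d [187.9 -79.3 184. ] F [-0.6 -1.1  7.2] grip 25.2
jaw axis deg 90.0 ty down [ 0.002 -0.001 -1.   ]
```

```bash
python3 -m handwheel '[{"grip":16,"tx":0,"ty":-8,"tz":0,"wx":0,"wy":0,"wz":0},{"grip":16,"tx":0,"ty":-20,"tz":0,"wx":0,"wy":0,"wz":0},{"grip":16,"tx":0,"ty":-28,"tz":0,"wx":0,"wy":0,"wz":0},{"grip":16,"tx":3,"ty":-24,"tz":5,"wx":0,"wy":0,"wz":0},{"grip":16,"tx":9,"ty":-12,"tz":15,"wx":0,"wy":0,"wz":0},{"grip":16,"tx":14,"ty":-5,"tz":26,"wx":0,"wy":0,"wz":0},{"grip":16,"tx":18,"ty":0,"tz":30,"wx":0,"wy":0,"wz":0},{"grip":16,"tx":22,"ty":0,"tz":30,"wx":0,"wy":0,"wz":0},{"grip":16,"tx":26,"ty":0,"tz":28,"wx":0,"wy":0,"wz":0},{"grip":16,"tx":30,"ty":0,"tz":22,"wx":0,"wy":0,"wz":0}]'
python3 -m handwheel '[{"grip":16,"tx":28,"ty":0,"tz":16,"wx":0,"wy":0,"wz":0},{"grip":16,"tx":20,"ty":0,"tz":8,"wx":0,"wy":0,"wz":0},{"grip":16,"tx":10,"ty":0,"tz":4,"wx":0,"wy":0,"wz":0},{"grip":16,"tx":3,"ty":0,"tz":0,"wx":0,"wy":0,"wz":0},{"grip":16,"tx":0,"ty":0,"tz":0,"wx":0,"wy":0,"wz":0},{"grip":16,"tx":0,"ty":0,"tz":0,"wx":0,"wy":0,"wz":0}]'
python3 - <<'E'
from h import *
delta([605,27,90.6])
c=eyes.capture("wrist"); cv2.imwrite("pics/w23.png",c["pixels"][:,:,::-1])
E
```

```text
time_s: 29.42
eef_pos: [543.9, 2.0, 187.4]
ee_rot: [0.707, -0.707, -0.0, 0.001]
force: [0.4, -1.4, -0.6]
grip_width: 0.294
time_s: 29.92
eef_pos: [604.0, 27.2, 186.9]
ee_rot: [0.707, -0.707, 0.0, 0.0]
force: [-0.3, 0.4, -1.1]
grip_width: 0.296
t=29.92 pos [604.   27.2 186.9] tool d [ 1.1 96.3 -0.2] F [-0.3  0.4 -1.1] grip 25.3
jaw axis deg 90.0 ty down [-0.001  0.    -1.   ]
```

View pics/w23.png

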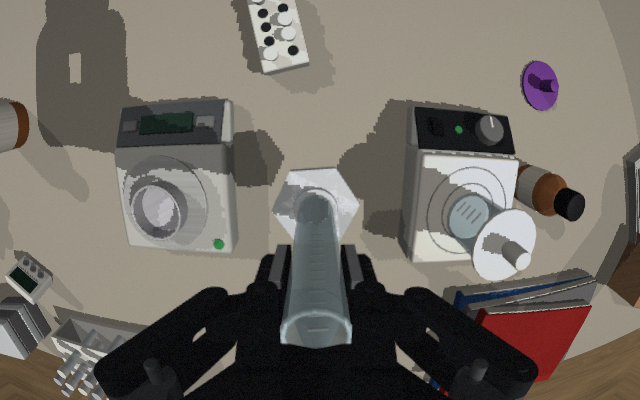

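The cylinder hangs upright, with its foot at about (316,205) clear between the two machines. Lower it.

```bash
python3 -m handwheel '[{"grip":16,"tx":1,"ty":15,"tz":0,"wx":0,"wy":0,"wz":0},{"grip":16,"tx":0,"ty":22,"tz":0,"wx":0,"wy":0,"wz":0},{"grip":16,"tx":0,"ty":24,"tz":0,"wx":0,"wy":0,"wz":0},{"grip":16,"tx":0,"ty":18,"tz":0,"wx":0,"wy":0,"wz":0},{"grip":16,"tx":0,"ty":8,"tz":0,"wx":0,"wy":0,"wz":0},{"grip":16,"tx":0,"ty":3,"tz":0,"wx":0,"wy":0,"wz":0},{"grip":16,"tx":0,"ty":0,"tz":0,"wx":0,"wy":0,"wz":0},{"grip":16,"tx":0,"ty":0,"tz":0,"wx":0,"wy":0,"wz":0}]'
```

```text
time_s: 30.63
eef_pos: [606.1, 27.2, 98.1]
ee_rot: [-0.707, 0.707, 0.001, 0.001]
force: [0.4, -0.5, -0.0]
grip_width: 0.298
```

```bash
python3 -m handwheel '[{"grip":16,"tx":0,"ty":3,"tz":0,"wx":0,"wy":0,"wz":0},{"grip":16,"tx":0,"ty":2,"tz":0,"wx":0,"wy":0,"wz":0},{"grip":16,"tx":0,"ty":1,"tz":0,"wx":0,"wy":0,"wz":0},{"grip":16,"tx":0,"ty":0,"tz":0,"wx":0,"wy":0,"wz":0},{"grip":16,"tx":0,"ty":0,"tz":0,"wx":0,"wy":0,"wz":0}]'
python3 -m handwheel '[{"grip":16,"tx":0,"ty":0.5,"tz":0,"wx":0,"wy":0,"wz":0},{"grip":16,"tx":0,"ty":0.5,"tz":0,"wx":0,"wy":0,"wz":0},{"grip":16,"tx":0,"ty":0,"tz":0,"wx":0,"wy":0,"wz":0}]'
```

```text
time_s: 31.05
eef_pos: [605.7, 27.5, 90.9]
ee_rot: [-0.707, 0.707, 0.0, -0.0]
force: [-0.6, 0.7, -0.7]
grip_width: 0.296
time_s: 31.3
eef_pos: [605.9, 27.4, 90.7]
ee_rot: [-0.707, 0.707, 0.0, 0.0]
force: [-1.5, -0.5, 5.6]
grip_width: 0.295
```

Touched down at 5.6 N. Release and rise clear.

```bash
python3 -m handwheel '[{"grip":26,"tx":0,"ty":-0.5,"tz":0,"wx":0,"wy":0,"wz":0},{"grip":30,"tx":0,"ty":0,"tz":0,"wx":0,"wy":0,"wz":0},{"grip":38,"tx":0,"ty":0,"tz":0,"wx":0,"wy":0,"wz":0},{"grip":46,"tx":0,"ty":0,"tz":0,"wx":0,"wy":0,"wz":0},{"grip":46,"tx":0,"ty":-12,"tz":0,"wx":0,"wy":0,"wz":0},{"grip":46,"tx":0,"ty":-28,"tz":0,"wx":0,"wy":0,"wz":0},{"grip":46,"tx":0,"ty":-32,"tz":0,"wx":0,"wy":0,"wz":0},{"grip":46,"tx":0,"ty":-32,"tz":0,"wx":0,"wy":0,"wz":0},{"grip":46,"tx":0,"ty":-20,"tz":0,"wx":0,"wy":0,"wz":0},{"grip":46,"tx":0,"ty":-5,"tz":0,"wx":0,"wy":0,"wz":0}]'
python3 -m handwheel '[{"grip":46,"tx":-20,"ty":0,"tz":0,"wx":0,"wy":0,"wz":0},{"grip":46,"tx":-35,"ty":0,"tz":0,"wx":0,"wy":0,"wz":0},{"grip":46,"tx":-35,"ty":0,"tz":0,"wx":0,"wy":0,"wz":0},{"grip":46,"tx":-35,"ty":0,"tz":0,"wx":0,"wy":0,"wz":0},{"grip":46,"tx":-35,"ty":0,"tz":0,"wx":0,"wy":0,"wz":0},{"grip":46,"tx":-35,"ty":0,"tz":0,"wx":0,"wy":0,"wz":0},{"grip":46,"tx":-30,"ty":0,"tz":0,"wx":0,"wy":0,"wz":0},{"grip":46,"tx":-15,"ty":0,"tz":0,"wx":0,"wy":0,"wz":0},{"grip":46,"tx":0,"ty":0,"tz":0,"wx":0,"wy":0,"wz":0}]'
python3 - <<'E'
from h import *
delta([0,0,0])
t=eyes.capture("top"); crop(t,195,415,85,265,3,"pics/t30.png")
s=eyes.capture("scene"); crop(s,230,430,110,260,4,"pics/s30.png")
E
```

```text
time_s: 32.13
eef_pos: [606.8, 27.4, 224.4]
ee_rot: [-0.707, 0.707, 0.003, 0.002]
force: [0.6, -0.1, -0.1]
grip_width: 0.542
time_s: 32.88
eef_pos: [363.4, 27.7, 219.4]
ee_rot: [-0.707, 0.707, -0.0, -0.0]
force: [0.9, -0.6, 0.0]
grip_width: 0.538
t=32.88 pos [363.4  27.7 219.4] tool d [-363.4  219.5  -27.7] F [ 0.9 -0.6  0. ] grip 45.9
jaw axis deg 90.0 ty down [-0. -0. -1.]
```

View pics/t30.png

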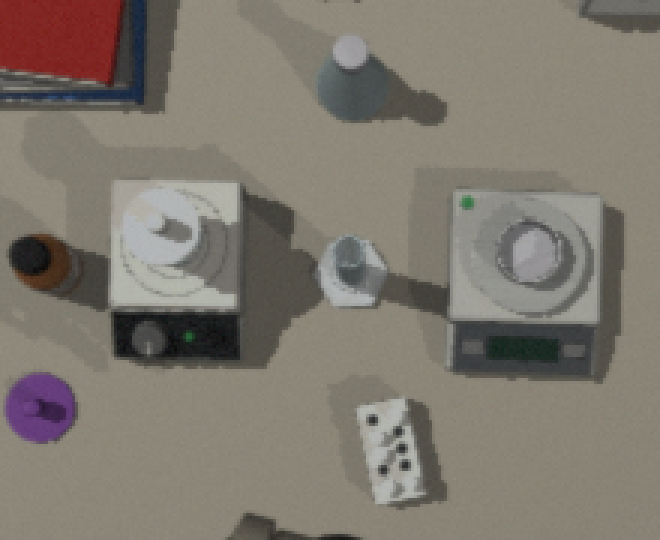

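View pics/s30.png

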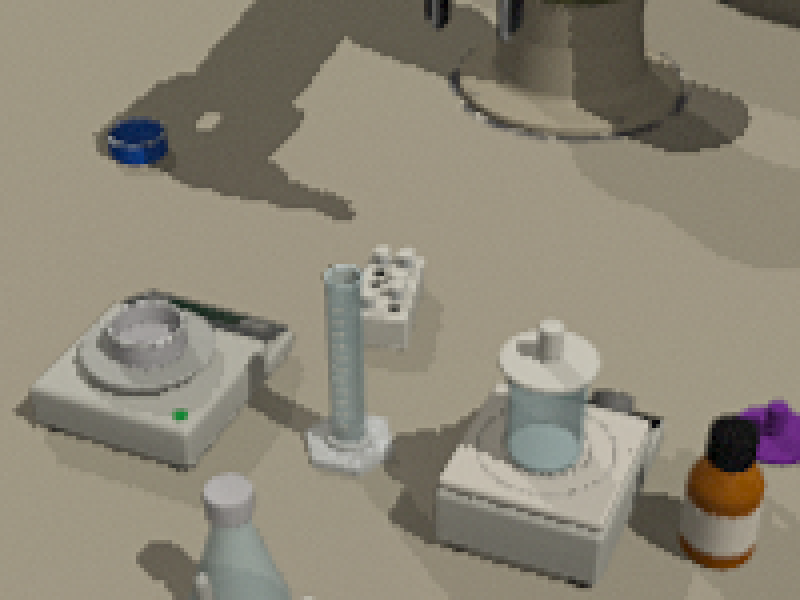

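Run:
```python
from h import *
t=eyes.capture("top"); s=eyes.capture("scene")
a=lambda x,y:(195+(x+.5)/3-.5,85+(y+.5)/3-.5); b=lambda x,y:(230+(x+.5)/4-.5,110+(y+.5)/4-.5)
for n,p,z in [("ring",(174,242),62),("cover",(161,226),138),("pan",(531,253),56),("dishrim",(530,251),78),("foot",(352,271),7),("cap",(29,256),102)]: print("T",n,onz(ray(t,*a(*p)),z).round(1))
for n,p,z in [("ring",(545,447),62),("cover",(549,360),138),("base",(545,447),65),("pan",(146,347),56),("dishrim",(146,325),78),("foot",(349,438),7),("cap top",(734,430),102),("botbase",(719,548),0)]: print("S",n,onz(ray(s,*b(*p)),z).round(1))
```

```text
T ring [624.6 180.7  62. ]
T cover [626.3 179.2 138. ]
T pan [ 620.5 -130.5   56. ]
T dishrim [ 619.1 -126.7   78. ]
T foot [608.5  26.3   7. ]
T cap [605.1 295.1 102. ]
S ring [623.4 179.9  62. ]
S cover [627.8 180.1 138. ]
S base [626.8 180.9  65. ]
S pan [ 620.1 -128.7   56. ]
S dishrim [ 621.6 -125.    78. ]
S foot [605.7  27.1   7. ]
S cap top [607.8 297.8 102. ]
S botbase [608.4 300.5   0. ]
```

Every check is well inside its limit, so I'm handing in.

Run:
```python
from rig import ctrl
print(ctrl.finish_job())
```

```text
the job is handed in; nothing more can be done
None
```

The bench is set up as asked and the job is handed in, at about 33 s on the robot's clock. No verdict was reported, so the results below are my own camera checks.

I moved the beaker, its cover, the brown bottle, the dish and the cylinder. Each was lowered until the wrist force showed contact, then released. The arm was then pulled back clear of everything.

Last checks, from the top and scene cameras:

| Item | Measured | Limit |
|---|---|---|
| Beaker from the plate centre | about 3–5 mm | 12 mm |
| Cover from the beaker's axis | about 1–2 mm, lying flat | 9 mm |
| Dish from the pan centre | about 4 mm | 15 mm |
| Cylinder from the plate and pan centres | about 155 mm from each, about 15 mm in front | 172 mm; −70 to 50 mm fore-aft |
| Bottle to the side of the plate centre | about 117 mm on the outer side, about 17 mm in front | 80–150 mm; −90 to 60 mm fore-aft |

- **Uprightness:** everything looks upright in the last pictures.
- **Bystanders:** the flask and rack look unmoved in the last pictures. The large bottle was outside those crops and I did not re-measure any of the three, but the arm never went close to them.
- **Disagreements:** the views differed by up to about 5 mm. The wrist camera put the plate centre at x ≈ 621 and the pan centre at x ≈ 614–617, while the fixed cameras gave about 624 and 620. Either reading stays within the limits.

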